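# Release the pawl and take the ratchet bar out of the tin clamp to dry

## Robot

A 6-joint arm with a two-finger parallel gripper is mounted at the origin on a cart in front of the work surface, level with it; the furniture and walls round the work are solid. World frame = base frame: x ahead of the robot, y to its left, z up, the work surface at z = 0. Lengths are in mm, angles in rad, forces in N, time in s.
With the tool pointing down it reaches from about 400 to 925 mm from the base axis. Payload 12.5 kg.
Tool frame: the origin (TCP) lies at the very end of the fingers, on their centre line; the grasp point (between the pads) lies 19 mm behind it (env.grasp_offset is the distance from the TCP to the grasp point, in mm); z points along the fingers, y is the direction in which the jaws open and shut (so a half turn about z gives the same grasp; the last joint's range is limited). The gripper opens to 95 mm and grips with 3 to 60 N. Pads are 20 mm wide; open, the fingers measure 119 mm over their backs; the gripper's body (75 mm by 180 mm) begins 59 mm behind the grasp point.
Start: joints at [1.23, 0.491, 1.559, -0, 1.092, -0.106], TCP at [145.388, 607.875, 192.561] pointing down, gripper open.
Joint ranges: [-3.1, 3.1], [-0.84, 2.19], [0.05, 2.79], [-1.13, 4.28], [0.06, 2.93], [-2.69, 2.69]. Speed limits (rad/s): [2.22, 2.22, 2.79, 3.14, 3.14, 3.14].

## Interface

Orientations are given as [roll, pitch, yaw] about the fixed x, y, z axes, in that order (R = Rz(yaw) Ry(pitch) Rx(roll)).
In Python, from cell import env gives the robot as it stands. The module is installed in compiled form; this text tells all that it offers.
- The arm moves only by the shell command python3 -m pendant 'ROWS'. ROWS is JSON, one flat list of numbers, 5 for each row, row after row: the shift along the tool's x, y, z as a fraction of full scale, then the turn about the tool's z as a fraction of full scale, then the gripper's target within -1 to 1 (shut at 1, half-way at 0, fully open at -1). In form: [x, y, z, turn, grip, x, y, z, turn, grip, ...]. A call has 1 to 10 rows; each row shifts and turns the commanded pose from where the row before left it, along the tool's axes as they then stand; what a row does not reach is not made up. Full scale, the value 1, is 0.4 m for a shift and 180 degrees for a turn. A row lasts 1/8 s, in which the tool goes at most 62.5 mm and 10.7 degrees, less where a joint would pass 70% of its speed; a pose out of reach is approached as far as the arm can. A call with a number of a shift or a turn outside -1 to 1 is refused whole. A call with a gripper value outside its range is refused whole. The fingers move at their own pace and stop on an object; the grip force is fixed at half the most. Time passes only in rows, so rows that do not move let the fingers close. It gives the time, the measured TCP pose, the force and the opening at its end, in the units of the state.
- env.state(): the state, without advancing time (a new reading comes with each control period).
- env.read_camera(name): name is "side" or "top"; returns the picture (400x640x3 uint8, red, green, blue); there is no depth.
- env.camera_model(name): a dict with "fx", "fy", "cx", "cy" (pixels), "view" (4x4, takes a point from world to camera coordinates). Camera axes: x right, y down, z forward; pixel columns grow to the right and rows downward; lengths in mm; the calibration is good to about 2 mm. A picture is of the moment at which its call begins. camera_model takes no time and is no camera call.
- env.job_done(): hands the job in, once; it reports no verdict.
Trained networks look in the newest picture that a camera, given by its name, has taken for a name from the list of things; names that differ only in an ending like _2 or _b are one class to them, and where a whole thing is asked for, a point or a joint stands for the part that bears it (a point fixed in the world has none). Each returns a list of dicts, best first, with "confidence" (0 to 1); they miss things now and then, are a little off and sometimes report something else, mostly with a low value. They report only what shows in the picture. A call takes as long as a camera call. They do not tell look-alikes from the thing itself.
- env.masks_of(thing, camera): "region" (400x640 bool, what is visible of it).
- env.landmark_of(thing, camera): "xyz" ([x, y, z] in mm, in world coordinates, good to about 4 mm: a listed point, or the origin of a listed thing).
The state is a dict: "t": time; "joints": joint angles; "qvel": joint speeds; "tau": joint torques, N m; "eef_pos": TCP position; "tcp_rot": TCP orientation; "ft_force": force on the tool from outside, world axes, zero at the start; "moment": the same for the moment, N m; "opening": opening from 0.0 (shut) to 1.0 (fully open).
Only numpy, scipy, OpenCV 4.12 (cv2) and the standard library are available. Lean on these libraries where they do the work, as an engineer would, in place of code of your own. Each camera call takes 0.05 s, during which the arm holds its last target.

## Task

Take the toothed bar out of the tin clamp and put it to dry: flip the pawl up by its cross knob, draw the bar straight out by its black handle and lay it flat, teeth up, on the bare worktop and let go. Then take it again by its toothed part and set it down gently in the wooden drying rest, teeth up, with its handle right down between the high walls; never drop it. Leave the tin standing on the clamp and do not knock the salt shaker.

Things in the scene. Friction and masses are not known exactly. Their poses are not given: they have to be found in the camera images.
- clamp: Tin clamp, fixed: pale wooden base 202 x 60 x 12 mm with a steel channel (31 mm wide, 38 mm high, x = -65 to +50 mm) on it. Origin on the worktop under the pawl's hinge; x runs along the channel from the bar's handle towards the tin, z up; base from x = -68 to +134 mm. Straps over the channel: the bar comes out only along -x. Behind the tin an end stop 60 mm high.
- pawl_hinge (a point): Middle of the pawl's hinge axis on the clamp, 48 mm above the worktop over the clamp's origin, between two steel ears (31 mm wide over all, 57 mm high). The axis lies along the clamp's y. Axes as the clamp.
- pawl (a joint): Steel pawl's hinge: 0 = tip down in the teeth (bar locked against drawing out), 1.4 rad = end stop, flipped up and back towards the handle. The tip is clear of the teeth from about 0.5 rad; flip it past 1.0. The stiff hinge (0.03 N m) stays where it is left.
- pawl_knob (a point): Centre of the pawl's black cross knob, 14 mm in diameter, 36 mm long along the clamp's y; can be pinched on its end faces from above. Pawl down: clamp x = 22 mm, 83 mm above the worktop, i.e. 22 mm along x and 35 mm above the hinge; it swings about the hinge at 41 mm radius, up and towards the clamp's -x (at 1.4 rad: x = -31 mm, 76 mm high).
- bar_handle (a point): Centre of the bar's black handle, 50 mm long (along the bar), 28 wide, 28 high, flush with the bar underneath; just outside the clamp, 26 mm above the worktop. x runs from handle to toothed nose, z up (teeth). The loose flat-bottomed bar is 183 mm long (nose 158 mm from this point), 0.14 kg; drawn about 125 mm along the clamp's -x it leaves the channel, whose floor is 12 mm above the worktop.
- bar_grip (a point): Middle of the bar's toothed steel part, half-way up, 80 mm along the bar's x from the handle's centre; the bar is 20 mm wide and 19 mm high there. 9.5 mm above the worktop when it lies flat on it, 19.5 mm when in the rest. The centre of mass is some 8 mm from here towards the handle. Axes as the bar.
- rest: Drying rest, fixed: wooden floor 212 x 64 mm, 10 mm thick, along its own x. Origin on the worktop, under the floor. At +x the handle's pocket: side walls 40 mm apart inside, 50 mm high above the floor, x = 37 to 107 mm, end wall's inner face at x = 103 mm, open above and towards -x. At x = -70 mm two pins 12 mm high, 36 mm apart inside, with the bar's nose end between them.
- rest_pocket (a point): Point in the rest's pocket at rest x = 70 mm, 24 mm above the worktop, where the centre of the bar's handle comes to lie, the bar's nose pointing along the rest's -x. Axes as the rest.
- tin_mid (a point): Centre of the food tin, 57 mm in diameter, 72 mm high, standing loose on the clamp's base between the bar's nose and the end stop; z is its upright axis.
- shaker_mid (a point): Centre of the glass salt shaker with grey cap, 44 mm in diameter, 90 mm high, a bystander beyond the clamp.
Mind the look-alikes: they are no part of the job. What is shaped like the part that bears tin_mid but green is not meant.

How it is judged:
By the outcome, as a careful person would: the job done as asked, in the order asked, and still so for the second after the job is handed in, with the robot touching nothing.
It also fails if it takes over 59 s, if anything falls off the work surface, if the arm or the gripper's body presses on something with over 40 N, if the wrist force passes 120 N, or if a joint passes its speed limit or range.

## Working session

There is one attempt and no reset: what is moved stays moved. The work goes in short steps, Python scripts to look and compute and a shell command to move; the robot and the scene stay as the last step left them, time stands still between calls to the robot, and variables do not carry over. Pictures are saved under pics/ and viewed, and the job is handed in when it is done.

```bash
mkdir -p pics
cat > h.py <<'E'
import numpy as np, cv2
from cell import env
def snap(cam,name):
    im=env.read_camera(cam); cv2.imwrite('pics/'+name,cv2.cvtColor(im,cv2.COLOR_RGB2BGR)); return im
def proj(cam,p):
    m=env.camera_model(cam); v=np.array(m['view'])@np.append(p,1.0)
    return np.array([m['fx']*v[0]/v[2]+m['cx'],m['fy']*v[1]/v[2]+m['cy']])
def ray(cam,u,v,z):
    m=env.camera_model(cam); V=np.array(m['view']);R=V[:3,:3];o=-R.T@V[:3,3]
    d=R.T@np.array([(u-m['cx'])/m['fx'],(v-m['cy'])/m['fy'],1]); return o+d*(z-o[2])/d[2]
E
python3 - <<'E'
from h import *
snap('side','s0.png');snap('top','t0.png')
for c in ['top','side']:
    m=env.camera_model(c);V=np.array(m['view']);print(c,m['fx'],-V[:3,:3].T@V[:3,3])
    for n in ['clamp','pawl_hinge','pawl_knob','bar_handle','bar_grip','rest','rest_pocket','tin_mid','shaker_mid']:
        print(n,[(np.round(d['xyz']).tolist(),round(d['confidence'],2)) for d in env.landmark_of(n,c)])
s=env.state();print(s)
E
```

```text
top 470.77524791319996 [ 349.40100775 -156.46241075 1033.91847863]
clamp [([469.0, -28.0, 0.0], 0.68)]
pawl_hinge [([463.0, -27.0, 50.0], 0.56)]
pawl_knob [([472.0, -6.0, 86.0], 0.72)]
bar_handle [([463.0, -127.0, 28.0], 0.82)]
bar_grip []
rest [([465.0, -405.0, -2.0], 0.96), ([470.0, -45.0, 21.0], 0.23)]
rest_pocket [([467.0, -48.0, 19.0], 0.73), ([526.0, -421.0, 21.0], 0.6)]
tin_mid [([466.0, -29.0, 49.0], 0.73), ([549.0, -250.0, 40.0], 0.72), ([477.0, 57.0, 53.0], 0.56)]
shaker_mid [([618.0, 80.0, 49.0], 0.74)]
side 400.78153848506344 [357.6559817  601.39448839 656.13302036]
clamp [([467.0, -28.0, 4.0], 0.66)]
pawl_hinge [([468.0, -31.0, 48.0], 0.8), ([466.0, -51.0, 19.0], 0.67)]
pawl_knob [([464.0, -5.0, 81.0], 0.74)]
bar_handle [([461.0, -123.0, 23.0], 0.77), ([467.0, -52.0, 20.0], 0.25)]
bar_grip [([464.0, -49.0, 20.0], 0.47)]
rest [([458.0, -409.0, 2.0], 0.87), ([464.0, -48.0, 23.0], 0.71)]
rest_pocket [([534.0, -424.0, 18.0], 0.86)]
tin_mid [([478.0, 58.0, 47.0], 0.88), ([549.0, -250.0, 38.0], 0.81)]
shaker_mid [([614.0, 85.0, 44.0], 0.59), ([531.0, -416.0, 21.0], 0.31)]
{'t': 1.0, 'joints': array([ 1.23039188e+00,  4.90884572e-01,  1.55889640e+00,  1.60831796e-05,
        1.09172086e+00, -1.05572586e-01]), 'qvel': array([ 0.00021249, -0.0016457 ,  0.00272077,  0.00078178,  0.00226328,
        0.0012118 ]), 'tau': array([-2.36973188e-03, -6.12473559e+01, -2.58424705e+01,  6.93593477e-02,
        4.46662994e-02, -1.24632251e-05]), 'eef_pos': array([145.38707995, 607.87109592, 192.5717717 ]), 'tcp_rot': array([ 3.14150084e+00, -4.62426514e-06,  2.90675338e+00]), 'ft_force': array([-0.63966035,  0.20065516, -0.31811169]), 'moment': array([-0.04587871, -0.01361739,  0.00846319]), 'opening': 1.003996237800465}
```

View pics/t0.png

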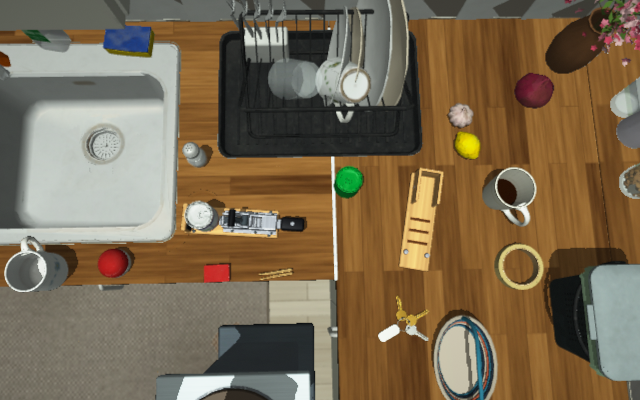

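View pics/s0.png

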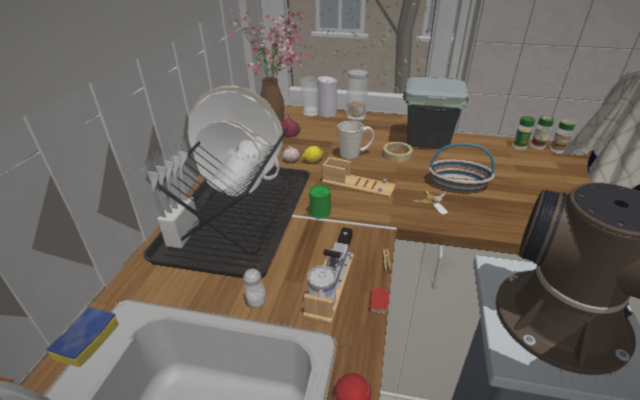

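The top view shows the clamp at about (245,220) with the handle at (293,224) and the real tin at (201,215). The green decoy is at (348,182), the rest at (421,218) with its pocket at the far end, and the shaker at (195,155). I'll zoom in for precision.

Run:
```python
import cv2
from h import *
t=cv2.imread('pics/t0.png');s=cv2.imread('pics/s0.png')
cv2.imwrite('pics/tz.png',cv2.resize(t[190:250,170:320],None,fx=5,fy=5,interpolation=cv2.INTER_CUBIC))
cv2.imwrite('pics/tr.png',cv2.resize(t[160:280,330:450],None,fx=5,fy=5,interpolation=cv2.INTER_CUBIC))
cv2.imwrite('pics/sz.png',cv2.resize(s[220:325,280:400],None,fx=5,fy=5,interpolation=cv2.INTER_CUBIC))
```

```text
(no output)
```

View pics/tz.png

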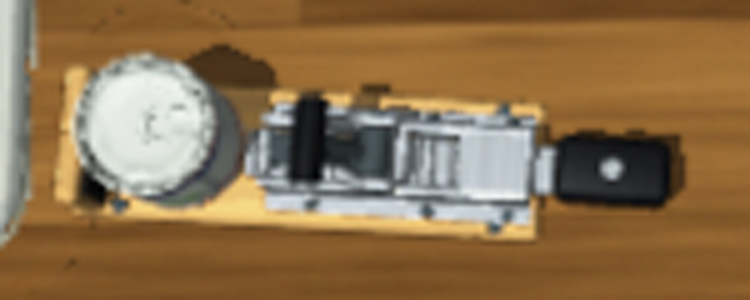

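View pics/tr.png

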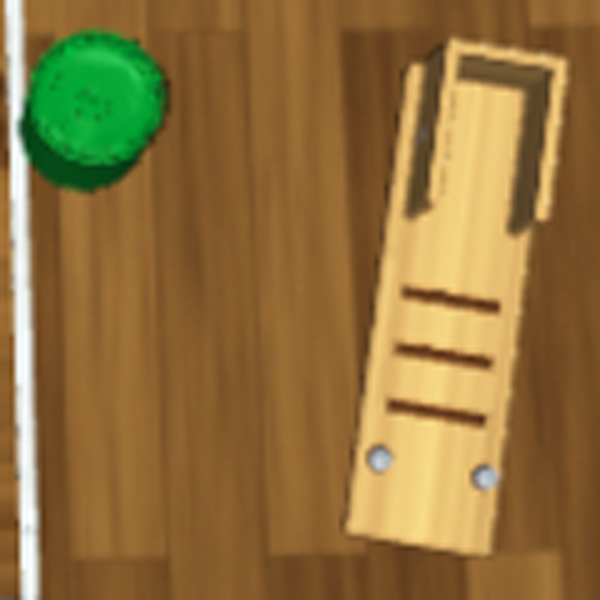

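View pics/sz.png

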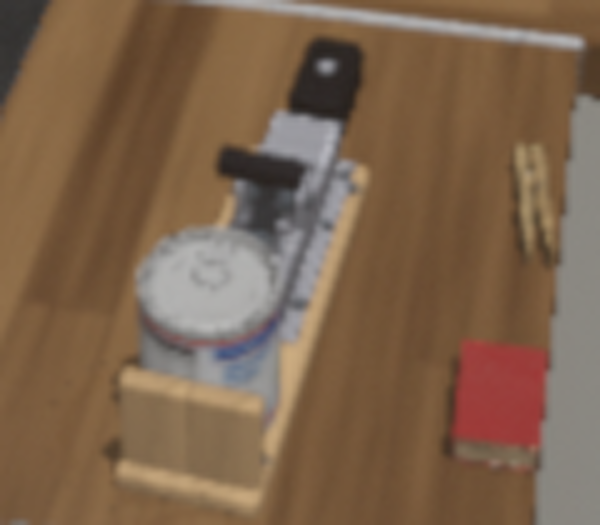

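Run:
```python
from h import *
def P(off,x,y,z): return ray('top',(x+.5)/5-.5+off[0],(y+.5)/5-.5+off[1],z)
a=(170,190);b=(330,160)
base=[P(a,*q,12) for q in [(536,240),(545,103),(55,202)]]
print('base',np.round(base,1)); print('handle-end width',np.linalg.norm(base[0]-base[1]),'len',np.linalg.norm(base[0]-base[2]))
d=base[2]-base[0];print('yaw',np.degrees(np.arctan2(d[1],d[0])))
h=[P(a,*q,40) for q in [(560,135),(668,140),(665,207),(556,200)]]
print('handle',np.round(h,1),np.round(np.mean(h,0),1))
kn=[P(a,*q,90) for q in [(310,95),(307,180)]];print('knob',np.round(kn,1),np.round(np.mean(kn,0),1))
r=[P(b,*q,10) for q in [(347,533),(490,555)]]
print('rest near',np.round(r,1),np.linalg.norm(r[0]-r[1]))
p=[P(b,*q,22) for q in [(380,458),(484,476)]];print('pins',np.round(p,1),np.round(np.mean(p,0),1))
w=[P(b,*q,60) for q in [(450,38),(567,58),(408,65),(545,220),(425,205)]];print('walls',np.round(w,1))
n=np.mean(r,0)
e=[P(b,*q,10) for q in [(350,520),(402,215),(495,520),(530,235)]]
for i in (0,2):
  d=e[i+1]-e[i];print('rest yaw',np.degrees(np.arctan2(d[1],d[0])))
d=r[1]-r[0];print('perp yaw',np.degrees(np.arctan2(d[1],d[0]))+90)
print('white line',[np.round(P(b,*q,0),1) for q in [(12,30),(30,590)]])
print(env.state()['t'])
```

```text
base [[430.9 -93.5  12. ]
 [490.6 -97.8  12. ]
 [451.2 114.1  12. ]]
handle-end width 59.91782612902169 len 208.56164110025986
yaw 84.41837346762188
handle [[ 473.  -105.6   40. ]
 [ 470.  -151.4   40. ]
 [ 441.5 -149.7   40. ]
 [ 445.4 -103.7   40. ]] [ 457.5 -127.6   40. ]
knob [[484.8  -7.6  90. ]
 [450.4  -6.8  90. ]] [467.6  -7.2  90. ]
rest near [[ 364.5 -356.2   10. ]
 [ 353.9 -417.6   10. ]] 62.31638091431464
pins [[ 395.8 -369.7   22. ]
 [ 387.3 -414.    22. ]] [ 391.5 -391.8   22. ]
walls [[ 571.1 -401.    60. ]
 [ 561.6 -450.5   60. ]
 [ 559.7 -382.4   60. ]
 [ 492.1 -436.6   60. ]
 [ 499.4 -386.3   60. ]]
rest yaw -12.663545486915373
rest yaw -10.582479587385047
perp yaw -9.790590690376945
white line [array([ 591.6, -217.9,    0. ]), array([ 343. , -219.2,    0. ])]
1.0
```

```bash
cat > fit.py <<'E'
from h import *
from scipy.optimize import least_squares
def px(c,off,x,y): return (c,np.array([(x+.5)/5-.5+off[0],(y+.5)/5-.5+off[1]]))
def W(p,l): c,s=np.cos(p[2]),np.sin(p[2]); return np.array([p[0]+c*l[0]-s*l[1],p[1]+s*l[0]+c*l[1],l[2]])
def fit(obs,p0):
    f=lambda p:np.concatenate([proj(o[0],W(p,l))-o[1] for o,l in obs])
    r=least_squares(f,p0,loss='soft_l1');print(np.round(r.x[:2],1),np.degrees(r.x[2]));print(np.round(f(r.x).reshape(-1,2),1).tolist());return r.x
def draw(src,cam,p,lines,out,box,k=5):
    im=cv2.imread(src);im=cv2.resize(im,None,fx=k,fy=k,interpolation=cv2.INTER_CUBIC)
    for a,b in lines:
        q=[tuple(int(v) for v in (proj(cam,W(p,l))+.5)*k) for l in (a,b)];cv2.line(im,q[0],q[1],(255,0,255),1)
    x0,y0,x1,y1=[v*k for v in box];cv2.imwrite(out,im[y0:y1,x0:x1])
def boxl(x0,x1,y0,y1,z0,z1):
    c=[(x,y,z) for x in(x0,x1) for y in (y0,y1) for z in (z0,z1)]
    return [(a,b) for i,a in enumerate(c) for b in c[i+1:] if sum(u!=v for u,v in zip(a,b))==1]
E
python3 - <<'E'
from fit import *
a=(170,190);b=(330,160);s=(280,220)
print('clamp')
p=fit([(px('top',a,536,240),(-68,30,12)),(px('top',a,545,103),(-68,-30,12)),(px('top',a,70,66),(134,-30,60)),(px('top',a,55,202),(134,30,60)),
 (px('side',s,367,172),(-68,30,12)),(px('side',s,258,510),(134,30,0)),(px('side',s,120,480),(134,-30,0)),(px('side',s,265,405),(134,30,60)),(px('side',s,122,372),(134,-30,60))],[466,-28,1.49])
L=boxl(-68,134,-30,30,0,12)+boxl(-121,-71,-14,14,12,40)+boxl(22,22.1,-18,18,83,83.1)+boxl(-65,50,-15.5,15.5,12,50)
draw('pics/t0.png','top',p,L,'pics/ot.png',(170,190,320,250)); draw('pics/s0.png','side',p,L,'pics/os.png',(280,220,400,325))
print('rest')
q=fit([(px('top',b,347,533),(-106,32,10)),(px('top',b,490,555),(-106,-32,10)),(px('top',b,567,58),(107,-24,60)),(px('top',b,450,38),(107,24,60)),(px('top',b,548,220),(37,-24,60)),(px('top',b,380,458),(-70,22,20)),(px('top',b,484,476),(-70,-22,20))],[461,-407,-.2])
L=boxl(-106,106,-32,32,0,10)+boxl(37,103,-20,20,10,60)
draw('pics/t0.png','top',q,L,'pics/or.png',(330,160,450,280)); draw('pics/s0.png','side',q,L,'pics/ors.png',(310,145,410,205))
E
```

```text
clamp
[466.3 -34.2] 85.58482969333896
[[2.9, -0.2], [3.0, -0.2], [-0.1, -1.7], [-0.1, -0.1], [1.7, -2.5], [1.2, 1.0], [0.2, 0.3], [0.1, 1.8], [-1.3, 1.8]]
rest
[ 461.3 -406.2] -10.846047630385904
[[-0.6, 0.6], [0.1, 1.3], [-0.3, -0.1], [0.8, 0.1], [-0.6, -0.5], [0.6, -0.4], [0.0, -0.5]]
```

View pics/ot.png

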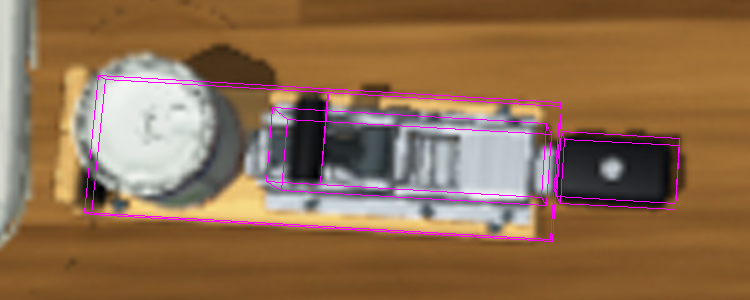

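View pics/os.png

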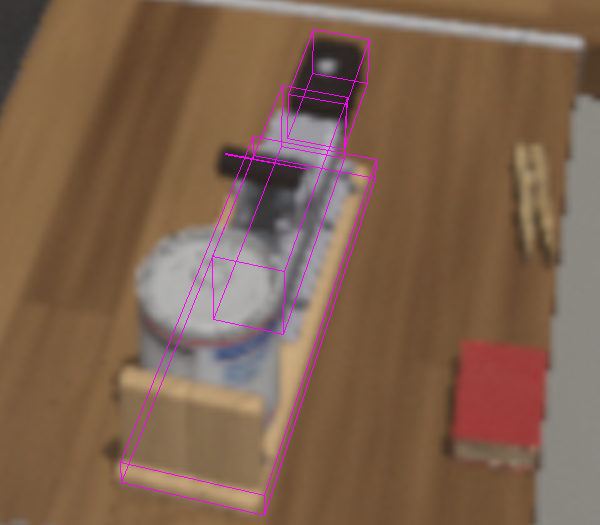

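View pics/or.png

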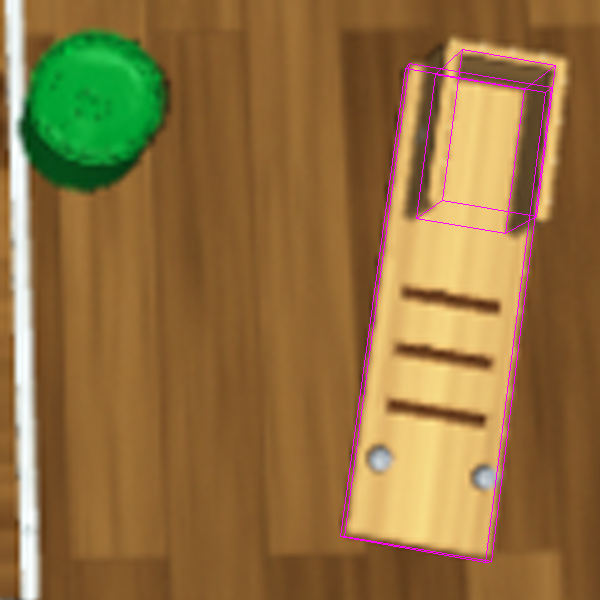

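View pics/ors.png

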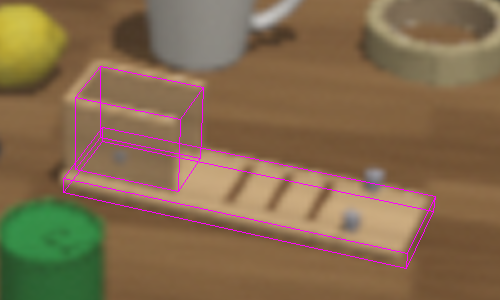

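Run:
```python
from fit import *
a=(170,190);b=(330,160);s=(280,220)
p=fit([(px('top',a,536,240),(-68,30,12)),(px('top',a,545,103),(-68,-30,12)),
 (px('side',s,367,172),(-68,30,12)),(px('side',s,258,510),(134,30,0)),(px('side',s,120,480),(134,-30,0)),(px('top',a,310,95),(22,-18,83)),(px('top',a,307,180),(22,18,83)),(px('side',s,303,172),(22,18,83)),(px('side',s,220,160),(22,-18,83))],[466,-28,1.49])
L=boxl(-68,134,-30,30,0,12)+boxl(-121,-71,-14,14,12,40)+boxl(22,22.1,-18,18,83,83.1)+boxl(-65,50,-15.5,15.5,12,50)
draw('pics/t0.png','top',p,L,'pics/ot2.png',(170,190,320,250)); draw('pics/s0.png','side',p,L,'pics/os2.png',(280,220,400,325))
```

```text
[466.9 -29.1] 85.35236910683012
[[0.5, -0.3], [0.7, -0.3], [1.2, -1.0], [0.2, 3.0], [-1.0, 2.2], [1.1, -0.4], [0.0, 0.2], [0.2, 1.1], [0.1, 0.2]]
```

View pics/ot2.png

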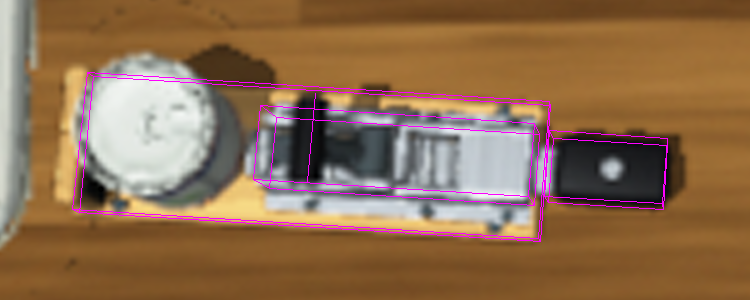

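View pics/os2.png

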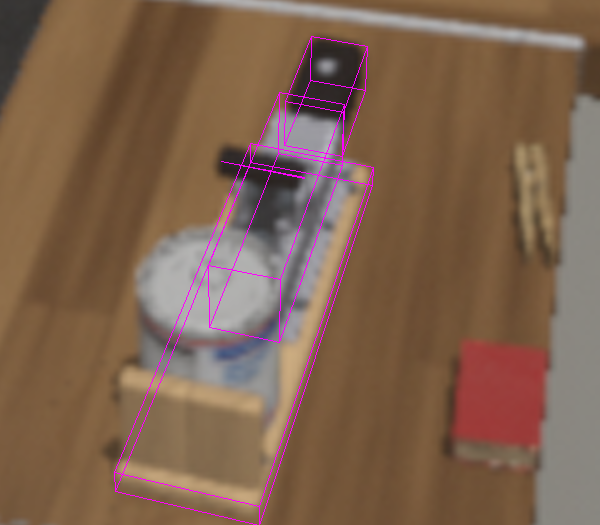

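```bash
cat > plan.py <<'E'
# usage: plan.py grip n x y z yaw_deg [n x y z yaw ...] : rows for linear interpolation from the measured pose
import sys; from h import *
s=env.state();p=np.array(s['eef_pos']);y=np.degrees(s['tcp_rot'][2]);print('t',s['t'],np.round(p,1),round(y,2),'tilt',np.round(s['tcp_rot'][:2],3),'op',round(s['opening']*95,1),'F',np.round(s['ft_force'],1))
a=[float(v) for v in sys.argv[1:]];g=a[0]
for k in range(1,len(a),5):
    n=int(a[k]);t=np.array(a[k+1:k+4]);dy=(a[k+4]-y+180)%360-180;d=(t-p)/n
    for i in range(n):
        yy=np.radians(y+dy*i/n);X=np.array([np.cos(yy),np.sin(yy),0]);Y=np.array([np.sin(yy),-np.cos(yy),0])
        print('%.4f,%.4f,%.4f,%.4f,%g,'%(d@X/400,d@Y/400,-d[2]/400,-dy/n/180,g))
    p=t;y+=dy
E
python3 plan.py -0.2 8 400 300 195 90 6 468.3 -7 150 85.3
```

```text
t 1.0 [145.4 607.9 192.6] 166.54 tilt [ 3.142 -0.   ] op 95.4 F [-0.6  0.2 -0.3]
-0.0998,-0.0751,-0.0008,0.0532,-0.2,
-0.1109,-0.0574,-0.0008,0.0532,-0.2,
-0.1189,-0.0382,-0.0008,0.0532,-0.2,
-0.1236,-0.0179,-0.0008,0.0532,-0.2,
-0.1248,0.0029,-0.0008,0.0532,-0.2,
-0.1226,0.0236,-0.0008,0.0532,-0.2,
-0.1170,0.0436,-0.0008,0.0532,-0.2,
-0.1081,0.0625,-0.0008,0.0532,-0.2,
-0.1279,0.0285,0.0187,0.0044,-0.2,
-0.1275,0.0302,0.0187,0.0044,-0.2,
-0.1271,0.0319,0.0187,0.0044,-0.2,
-0.1266,0.0337,0.0187,0.0044,-0.2,
-0.1262,0.0354,0.0187,0.0044,-0.2,
-0.1257,0.0371,0.0187,0.0044,-0.2,
```

```bash
python3 -m pendant '[-0.1,-0.075,0,0.053,-0.2,-0.111,-0.057,0,0.053,-0.2,-0.119,-0.038,0,0.053,-0.2,-0.124,-0.018,0,0.053,-0.2,-0.125,0.003,0,0.053,-0.2,-0.123,0.024,0,0.053,-0.2,-0.117,0.044,0,0.053,-0.2,-0.108,0.062,0,0.053,-0.2]'; python3 plan.py -0.2 6 468.3 -7 150 85.3
```

```text
t: 2.0
eef_pos: [402.2, 299.1, 192.7]
tcp_rot: [3.141, -0.0, 1.569]
ft_force: [0.8, 1.8, 0.6]
opening: 0.596
t 2.0 [402.2 299.1 192.7] 89.92 tilt [ 3.141 -0.   ] op 56.6 F [0.8 1.8 0.6]
-0.1275,0.0277,0.0178,0.0043,-0.2,
-0.1271,0.0294,0.0178,0.0043,-0.2,
-0.1267,0.0312,0.0178,0.0043,-0.2,
-0.1263,0.0329,0.0178,0.0043,-0.2,
-0.1258,0.0345,0.0178,0.0043,-0.2,
-0.1254,0.0362,0.0178,0.0043,-0.2,
```

```bash
python3 -m pendant '[-0.127,0.028,0.018,0.004,-0.2,-0.127,0.029,0.018,0.004,-0.2,-0.127,0.031,0.018,0.004,-0.2,-0.126,0.033,0.018,0.004,-0.2,-0.126,0.035,0.018,0.004,-0.2,-0.125,0.036,0.018,0.005,-0.2,0,0,0,0,-0.2,0,0,0,0,-0.2]'; python3 plan.py -0.2 6 468.3 -7 68 85.3
python3 - <<'E'
from h import *
a=snap('top','t1.png');b=snap('side','s1.png')
import cv2
k=4
t=cv2.resize(cv2.imread('pics/t1.png')[170:270,170:320],None,fx=k,fy=k);cv2.imwrite('pics/t1z.png',t)
t=cv2.resize(cv2.imread('pics/s1.png')[200:330,260:410],None,fx=k,fy=k);cv2.imwrite('pics/s1z.png',t)
E
```

```text
t: 3.0
eef_pos: [469.5, -4.6, 149.4]
tcp_rot: [-3.141, -0.0, 1.496]
ft_force: [-0.8, -0.5, -0.9]
opening: 0.601
t 3.0 [469.5  -4.6 149.4] 85.69 tilt [-3.141 -0.   ] op 57.1 F [-0.8 -0.5 -0.9]
-0.0010,-0.0004,0.0339,0.0004,-0.2,
-0.0010,-0.0004,0.0339,0.0004,-0.2,
-0.0010,-0.0004,0.0339,0.0004,-0.2,
-0.0010,-0.0004,0.0339,0.0004,-0.2,
-0.0010,-0.0004,0.0339,0.0004,-0.2,
-0.0010,-0.0004,0.0339,0.0004,-0.2,
```

View pics/s1z.png

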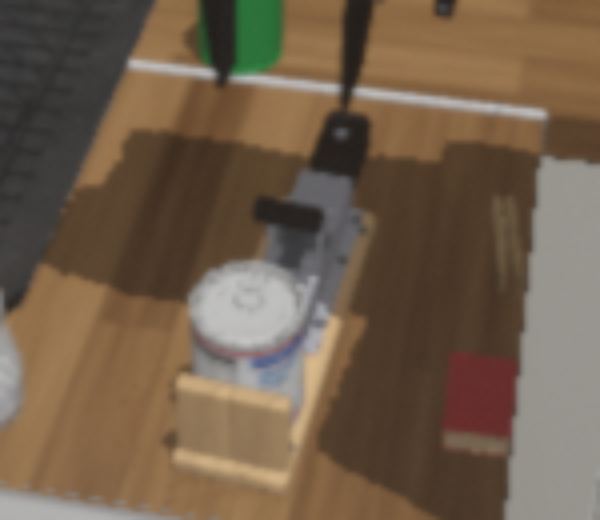

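View pics/t1z.png

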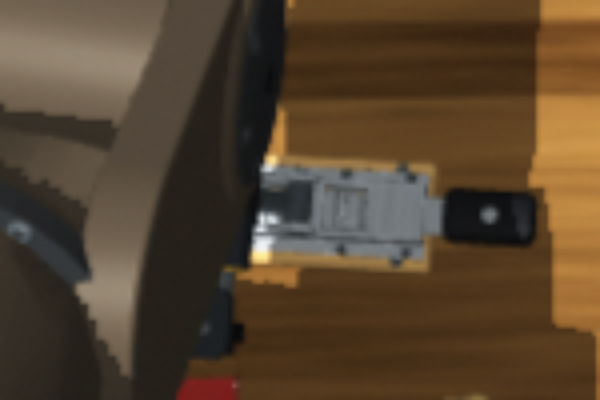

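The side view shows the fingertips (crop px 222 and 345) straddling the knob line, with nothing in the way. I'll descend.

```bash
python3 -m pendant '[-0.002,-0.001,0.035,0.001,-0.2,-0.002,-0.001,0.035,0.001,-0.2,-0.002,0,0.035,0,-0.2,0,0,0.035,0,-0.2,0,0,0.035,0,-0.2,0,0,0.026,0,-0.2,0,0,0,0,-0.2,0,0,0,0,-0.2]'; python3 plan.py -0.2 1 468.3 -7 68 85.3
python3 - <<'E'
from h import *
import cv2
b=snap('side','s2.png')
t=cv2.resize(cv2.imread('pics/s2.png')[200:330,260:410],None,fx=4,fy=4);cv2.imwrite('pics/s2z.png',t)
E
```

```text
t: 4.1
eef_pos: [468.9, -7.2, 69.1]
tcp_rot: [3.141, -0.0, 1.49]
ft_force: [-0.9, -0.8, -0.2]
opening: 0.598
t 4.1 [468.9  -7.2  69.1] 85.36 tilt [ 3.141 -0.   ] op 56.8 F [-0.9 -0.8 -0.2]
0.0003,-0.0015,0.0028,0.0004,-0.2,
```

View pics/s2z.png

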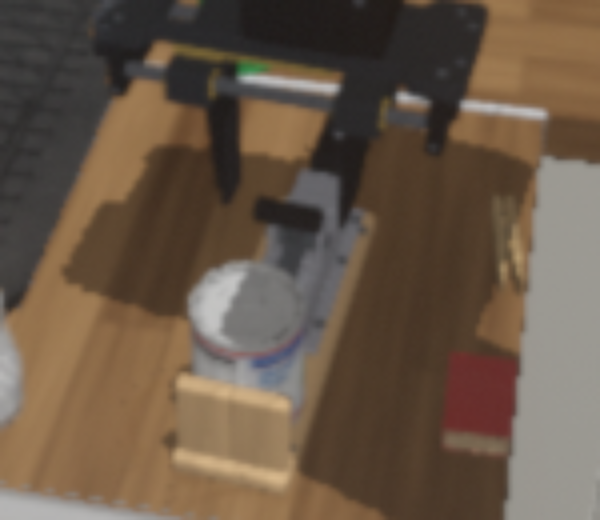

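Run:
```python
from h import *
f=lambda p:((proj('side',p)+.5-[260,200])*4).round()
print(f((468.9,-7.2,69)),f((468.9,-7.2,83)), f((468.9,2.8,69)),f((468.9,-17.2,69)))
```

```text
[289. 235.] [290. 216.] [286. 248.] [293. 223.]
```

```bash
python3 - <<'E'
from h import *
f=lambda p:((proj('side',p)+.5-[260,200])*4).round()
for c in ((469.5,-4.6,149.4),(468.9,-7.2,69)):
  for w in (-45,-28.5,28.5,45): print(c,w,f((c[0]+w,c[1]-w*.08,c[2])))
E
python3 - <<'E'
import cv2
im=cv2.imread('pics/s2.png')[225:275,295:365];cv2.imwrite('pics/s2y.png',cv2.resize(im,None,fx=10,fy=10,interpolation=cv2.INTER_CUBIC))
E
```

```text
(469.5, -4.6, 149.4) -45 [377. 136.]
(469.5, -4.6, 149.4) -28.5 [344. 130.]
(469.5, -4.6, 149.4) 28.5 [233. 110.]
(469.5, -4.6, 149.4) 45 [202. 105.]
(468.9, -7.2, 69) -45 [373. 252.]
(468.9, -7.2, 69) -28.5 [342. 246.]
(468.9, -7.2, 69) 28.5 [238. 225.]
(468.9, -7.2, 69) 45 [208. 219.]
```

View pics/s2y.png

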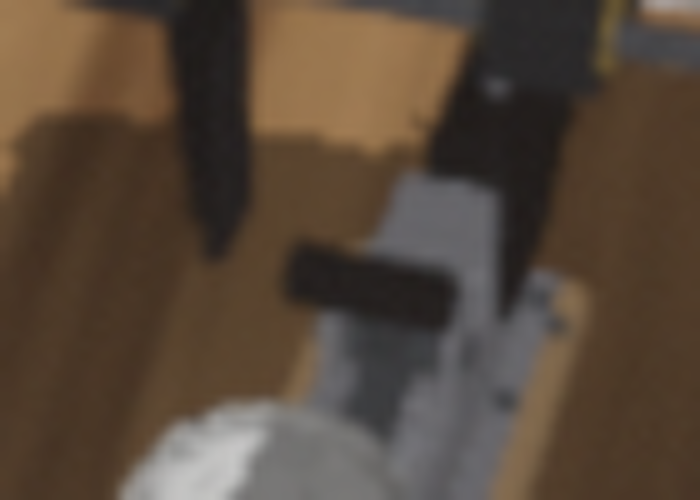

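Both fingertips show about 20 rows (15–20 mm) higher in the picture than the TCP should. I'll go down a few mm more and close, and the opening will show whether the knob is pinched.

```bash
python3 -m pendant '[0,0,0.01,0,-0.2,0,0,0.01,0,-0.2,0,0,0,0,0.1,0,0,0,0,0.3,0,0,0,0,0.4,0,0,0,0,0.5,0,0,0,0,0.5,0,0,0,0,0.5]'
python3 - <<'E'
from h import *
import cv2
b=snap('side','s3.png');print(env.state()['ft_force'],env.state()['moment'],env.state()['opening']*95)
cv2.imwrite('pics/s3y.png',cv2.resize(b[215:285,290:370,::-1],None,fx=8,fy=8,interpolation=cv2.INTER_CUBIC))
E
```

```text
t: 5.15
eef_pos: [468.7, -7.2, 61.0]
tcp_rot: [3.142, -0.0, 1.49]
ft_force: [0.4, 0.1, 0.1]
opening: 0.373
[-0.16198109 -0.0296129   0.50351058] [-0.07035544  0.07802725  0.02321947] 35.397672728730996
```

View pics/s3y.png

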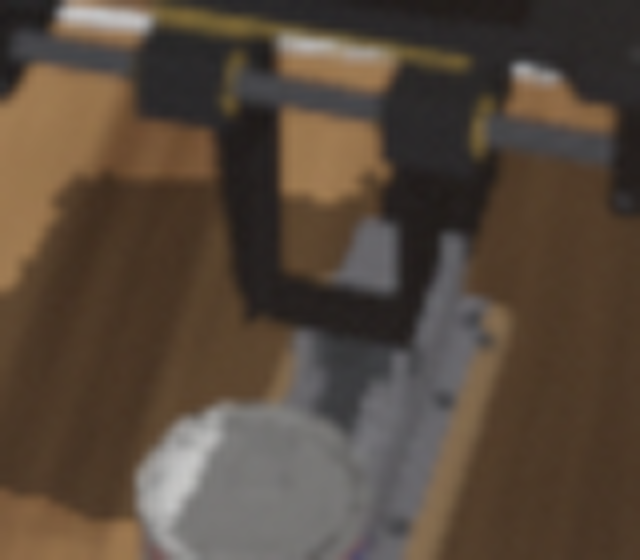

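Run:
```python
import numpy as np
a=np.radians(57.8+7.2*np.arange(11));x=41.3*np.cos(a);z=41.3*np.sin(a)
print(np.round(np.diff(x)/400,4),np.round(-np.diff(z)/400,4))
```

```text
[-0.0114 -0.0121 -0.0126 -0.0129 -0.013  -0.0129 -0.0125 -0.012  -0.0113
 -0.0105] [-0.0062 -0.0047 -0.0032 -0.0016  0.      0.0017  0.0033  0.0048  0.0063
  0.0077]
```

```bash
python3 -m pendant '[-0.011,0,-0.006,0,0.5,-0.012,0,-0.005,0,0.5,-0.013,0,-0.003,0,0.5,-0.013,0,-0.002,0,0.5]'; python3 -m pendant '[-0.013,0,0,0,0.5,-0.013,0,0.002,0,0.5,-0.013,0,0.003,0,0.5,-0.012,0,0.005,0,0.5]'; python3 -m pendant '[-0.011,0,0.006,0,0.5,-0.011,0,0.008,0,0.5,-0.005,0,0.005,0,0.5,0,0,0,0,0.5]'
python3 - <<'E'
from h import *
import cv2
b=snap('side','s4.png')
cv2.imwrite('pics/s4y.png',cv2.resize(b[195:285,280:380,::-1],None,fx=6,fy=6,interpolation=cv2.INTER_CUBIC))
E
```

```text
t: 5.7
eef_pos: [467.1, -27.0, 67.5]
tcp_rot: [3.141, -0.0, 1.49]
ft_force: [1.3, 5.0, -2.6]
opening: 0.372
t: 6.2
eef_pos: [465.6, -47.7, 63.9]
tcp_rot: [3.141, 0.0, 1.49]
ft_force: [-1.9, 2.1, 10.4]
opening: 0.369
t: 6.7
eef_pos: [464.8, -58.9, 56.3]
tcp_rot: [3.14, 0.001, 1.49]
ft_force: [-1.5, -2.5, 10.6]
opening: 0.373
```

View pics/s4y.png

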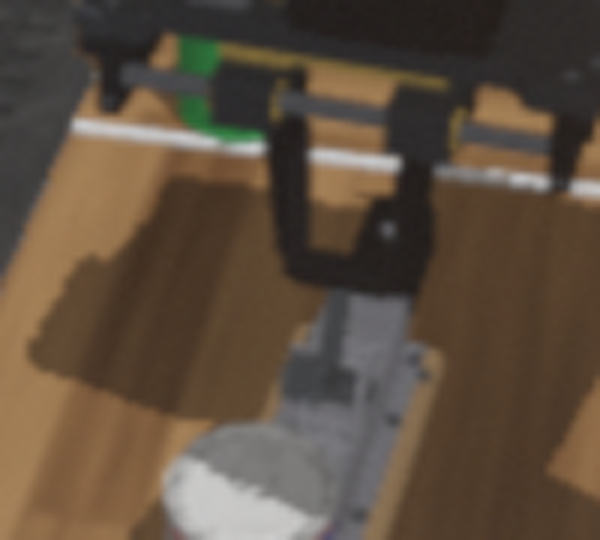

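The pawl has swung back with its knob over the strap near the handle, and TCP travel of 52 mm means about 1.35 rad. Now I'll release it, rise and look.

```bash
python3 -m pendant '[0,0,0,0,0,0,0,0,0,-0.2,0,0,0,0,-0.2,0,0,-0.05,0,-0.2,0,0,-0.1,0,-0.2,0,0,-0.1,0,-0.2,-0.05,0,0,0,-0.2,-0.1,0,0,0,-0.2]'; python3 plan.py -0.1 4 458.3 -126 60 85.3
python3 - <<'E'
from h import *
import cv2
b=snap('side','s5.png')
cv2.imwrite('pics/s5y.png',cv2.resize(b[195:285,280:380,::-1],None,fx=6,fy=6,interpolation=cv2.INTER_CUBIC))
b=snap('top','t5.png')
cv2.imwrite('pics/t5y.png',cv2.resize(b[150:270,170:330,::-1],None,fx=5,fy=5,interpolation=cv2.INTER_CUBIC))
E
```

```text
t: 7.75
eef_pos: [459.8, -117.6, 156.3]
tcp_rot: [3.141, 0.0, 1.492]
ft_force: [0.6, 0.1, 0.5]
opening: 0.596
t 7.75 [ 459.8 -117.6  156.3] 85.5 tilt [3.141 0.   ] op 56.6 F [0.6 0.1 0.5]
-0.0053,-0.0005,0.0602,0.0003,-0.1,
-0.0053,-0.0005,0.0602,0.0003,-0.1,
-0.0053,-0.0005,0.0602,0.0003,-0.1,
-0.0053,-0.0005,0.0602,0.0003,-0.1,
```

View pics/s5y.png

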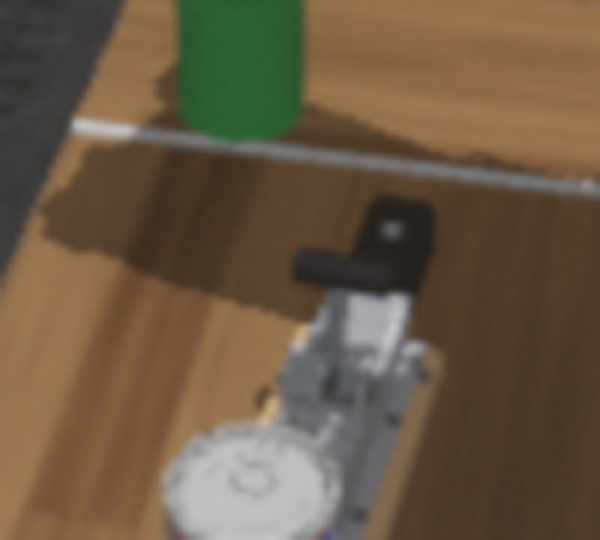

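View pics/t5y.png

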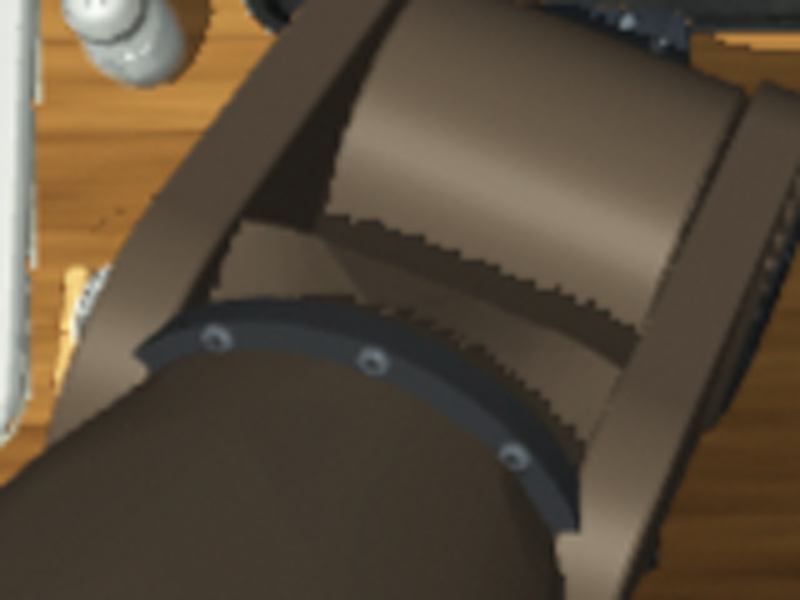

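The pawl is flipped right back, with the knob at crop (345,268) and the tin still standing. I'll go down on the handle.

```bash
python3 -m pendant '[-0.006,0,0.06,0,-0.1,-0.006,0,0.06,0,-0.1,-0.005,-0.001,0.06,0.001,-0.1,-0.005,-0.001,0.06,0,-0.1,0,0,0.05,0,-0.1,0,0,0.03,0,-0.1,0,0,0.026,0,-0.1,0,0,0,0,-0.1]'; python3 plan.py -0.1 1 458.3 -126 18 85.3
python3 - <<'E'
from h import *
import cv2
b=snap('side','s6.png')
cv2.imwrite('pics/s6y.png',cv2.resize(b[185:275,290:390,::-1],None,fx=6,fy=6,interpolation=cv2.INTER_CUBIC))
E
```

```text
t: 8.85
eef_pos: [458.1, -126.1, 17.0]
tcp_rot: [-3.141, -0.0, 1.487]
ft_force: [0.2, -0.2, -0.3]
opening: 0.55
t 8.85 [ 458.1 -126.1   17. ] 85.19 tilt [-3.141 -0.   ] op 52.3 F [ 0.2 -0.2 -0.3]
0.0003,0.0005,-0.0026,-0.0006,-0.1,
```

View pics/s6y.png

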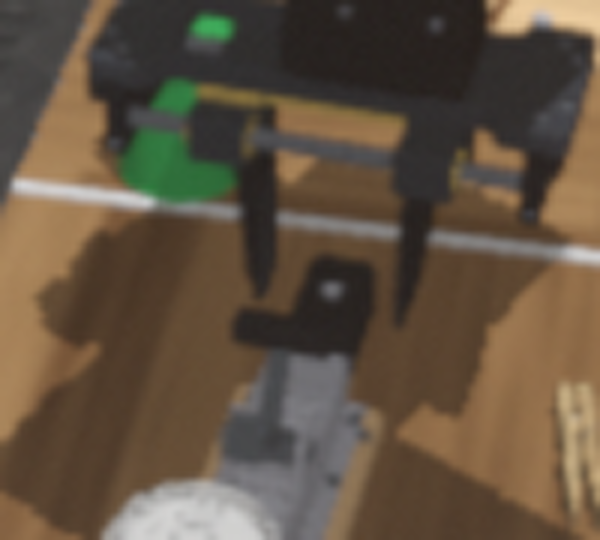

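Run:
```python
from h import *
f=lambda p:((proj('side',p)+.5-[290,185])*6).round()
for p in [(458.1,-126.1,17),(458.1,-126.1,40),(458.1,-126.1,12),(458.1,-145,17),(458.1,-126,26)]: print(p,f(p))
```

```text
(458.1, -126.1, 17) [335. 340.]
(458.1, -126.1, 40) [336. 296.]
(458.1, -126.1, 12) [334. 349.]
(458.1, -145, 17) [342. 310.]
(458.1, -126, 26) [335. 323.]
```

```bash
python3 -m pendant '[-0.008,0,0.008,0,0,0,0,0,0,0.2,0,0,0,0,0.4,0,0,0,0,0.6,0,0,0,0,0.7,0,0,0,0,0.7,0,0,0,0,0.7]'; python3 plan.py 0.7 5 455 -165 14 85.3
python3 - <<'E'
from h import *
import cv2
b=snap('side','s7.png')
cv2.imwrite('pics/s7y.png',cv2.resize(b[185:275,290:390,::-1],None,fx=6,fy=6,interpolation=cv2.INTER_CUBIC))
E
```

```text
t: 9.78
eef_pos: [458.1, -129.6, 14.2]
tcp_rot: [3.141, 0.0, 1.487]
ft_force: [0.2, -1.3, 2.5]
opening: 0.292
t 9.775 [ 458.1 -129.6   14.2] 85.19 tilt [3.141 0.   ] op 27.8 F [ 0.2 -1.3  2.5]
-0.0178,-0.0000,0.0001,-0.0001,0.7,
-0.0178,-0.0001,0.0001,-0.0001,0.7,
-0.0178,-0.0001,0.0001,-0.0001,0.7,
-0.0178,-0.0001,0.0001,-0.0001,0.7,
-0.0178,-0.0001,0.0001,-0.0001,0.7,
```

View pics/s7y.png

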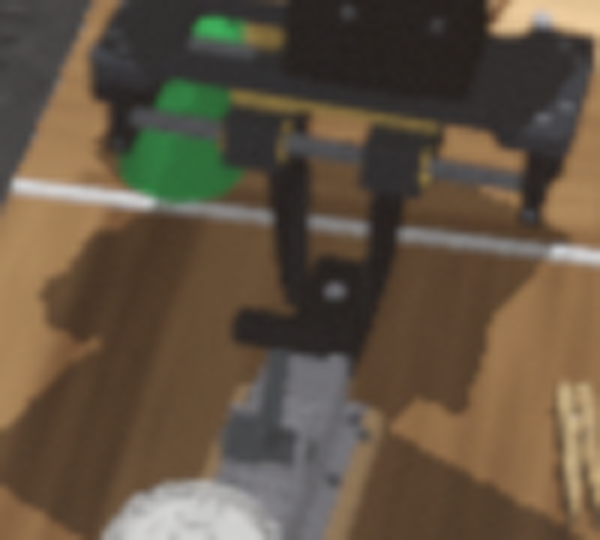

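Opening is 27.8 mm, so the handle is held. Now I'll draw it.

```bash
python3 -m pendant '[-0.01,0,0,0,0.7,-0.02,0,0,0,0.7,-0.025,0,0,0,0.7,-0.025,0,0,0,0.7]'; python3 -m pendant '[-0.03,0,0,0,0.7,-0.03,0,0,0,0.7,-0.03,0,0,0,0.7,-0.03,0,0,0,0.7]';  python3 -m pendant '[-0.03,0,0,0,0.7,-0.03,0,0,0,0.7,-0.03,0,0,0,0.7,-0.03,0,0,0,0.7,-0.03,0,0,0,0.7]'
python3 - <<'E'
from h import *
import cv2
b=snap('side','s8.png')
cv2.imwrite('pics/s8y.png',cv2.resize(b[150:310,270:430,::-1],None,fx=3.7,fy=3.7,interpolation=cv2.INTER_CUBIC))
b=snap('top','t8.png')
cv2.imwrite('pics/t8y.png',cv2.resize(b[150:290,170:350,::-1],None,fx=4,fy=4,interpolation=cv2.INTER_CUBIC))
E
```

```text
t: 10.32
eef_pos: [455.2, -162.2, 14.0]
tcp_rot: [-3.142, -0.0, 1.487]
ft_force: [0.1, 1.3, -0.2]
opening: 0.29
t: 10.82
eef_pos: [451.2, -210.0, 14.1]
tcp_rot: [-3.142, -0.0, 1.487]
ft_force: [0.5, 0.8, -0.2]
opening: 0.286
t: 11.45
eef_pos: [446.2, -269.8, 14.1]
tcp_rot: [3.142, -0.0, 1.487]
ft_force: [0.6, 0.6, -1.6]
opening: 0.288
```

View pics/s8y.png

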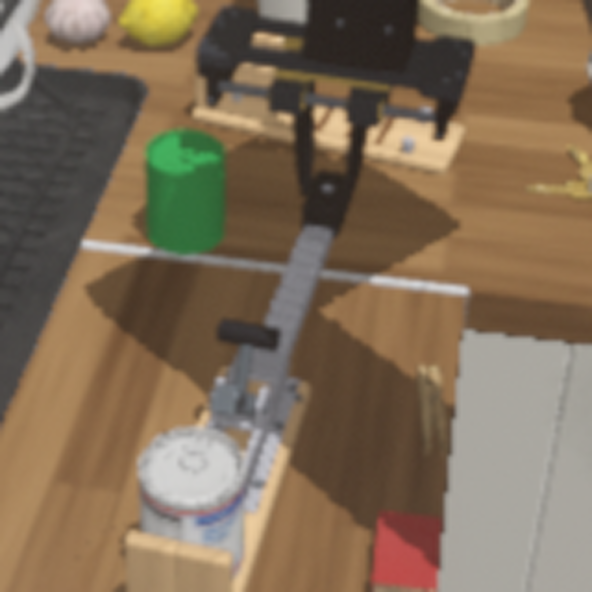

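View pics/t8y.png

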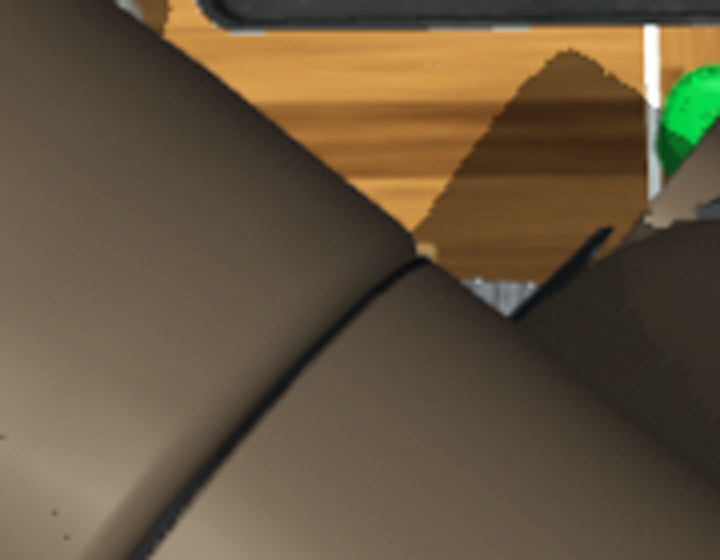

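The bar is drawn 140 mm and is clear of the channel, with low forces. I'll retreat a little more, lift, turn and lay it diagonally on the bare worktop beyond the white strip.

```bash
python3 -m pendant '[-0.025,0,0,0,0.7,-0.02,0,-0.02,0,0.7,-0.02,0,-0.04,0,0.7,0,0,0,0,0.7]'; python3 plan.py 0.7 8 475 -325 50 145
```

```text
t: 12.05
eef_pos: [444.5, -295.9, 39.2]
tcp_rot: [3.14, 0.001, 1.486]
ft_force: [-0.4, -0.8, -2.1]
opening: 0.285
t 12.05 [ 444.5 -295.9   39.2] 85.16 tilt [3.14e+00 1.00e-03] op 27.1 F [-0.4 -0.8 -2.1]
-0.0083,0.0103,-0.0034,-0.0416,0.7,
-0.0095,0.0091,-0.0034,-0.0416,0.7,
-0.0106,0.0078,-0.0034,-0.0416,0.7,
-0.0116,0.0063,-0.0034,-0.0416,0.7,
-0.0123,0.0048,-0.0034,-0.0416,0.7,
-0.0128,0.0031,-0.0034,-0.0416,0.7,
-0.0131,0.0014,-0.0034,-0.0416,0.7,
-0.0132,-0.0003,-0.0034,-0.0416,0.7,
```

```bash
python3 -m pendant '[-0.008,0.01,-0.003,-0.042,0.7,-0.01,0.009,-0.003,-0.042,0.7,-0.011,0.008,-0.003,-0.042,0.7,-0.012,0.006,-0.003,-0.042,0.7,-0.012,0.005,-0.003,-0.042,0.7,-0.013,0.003,-0.003,-0.042,0.7,-0.013,0.001,-0.003,-0.041,0.7,-0.013,0,-0.003,-0.04,0.7,0,0,0,0,0.7,0,0,0,0,0.7]'; python3 plan.py 0.7 4 475 -325 20 145
python3 - <<'E'
from h import *
import cv2
b=snap('side','s9.png')
cv2.imwrite('pics/s9y.png',cv2.resize(b[130:290,270:430,::-1],None,fx=3.7,fy=3.7,interpolation=cv2.INTER_CUBIC))
b=snap('top','t9.png')
cv2.imwrite('pics/t9y.png',cv2.resize(b[150:290,170:350+100,::-1],None,fx=2.8,fy=2.8,interpolation=cv2.INTER_CUBIC))
E
```

```text
t: 13.3
eef_pos: [474.2, -323.8, 47.4]
tcp_rot: [3.141, -0.001, 2.53]
ft_force: [0.4, -0.1, -1.4]
opening: 0.289
t 13.3 [ 474.2 -323.8   47.4] 144.98 tilt [ 3.141e+00 -1.000e-03] op 27.5 F [ 0.4 -0.1 -1.4]
-0.0008,-0.0003,0.0171,-0.0000,0.7,
-0.0008,-0.0003,0.0171,-0.0000,0.7,
-0.0008,-0.0003,0.0171,-0.0000,0.7,
-0.0008,-0.0003,0.0171,-0.0000,0.7,
```

View pics/s9y.png

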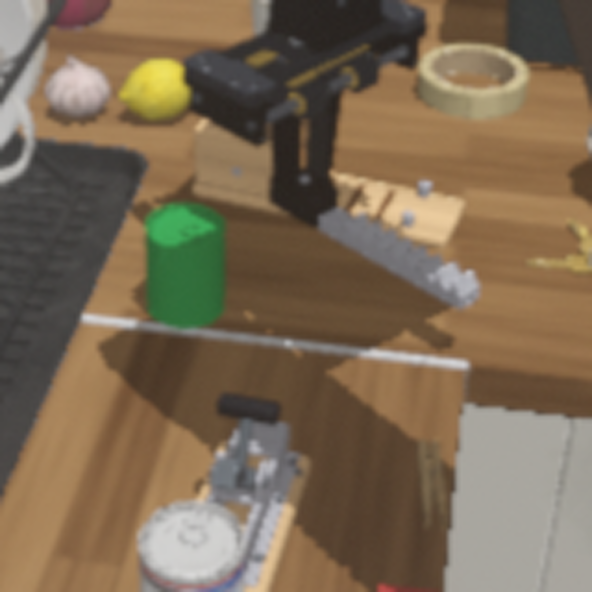

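View pics/t9y.png

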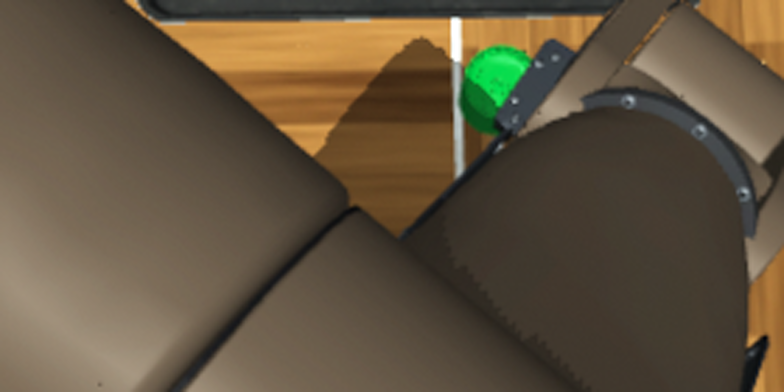

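The bar is held level with its teeth up. I'll move 25 mm away from the green can, then lower with force checks.

```bash
python3 -m pendant '[0.026,-0.018,0,0,0.7,0.026,-0.018,0.02,0,0.7,0,0,0.03,0,0.7,0,0,0.03,0,0.7,0,0,0.015,0,0.7,0,0,0,0,0.7]'; python3 plan.py 0.7 1 450 -325 3 145
python3 - <<'E'
from h import *
b=snap('side','s10.png')
cv2.imwrite('pics/s10y.png',cv2.resize(b[130:230,300:420,::-1],None,fx=6,fy=6,interpolation=cv2.INTER_CUBIC))
E
```

```text
t: 14.15
eef_pos: [449.2, -323.9, 9.0]
tcp_rot: [3.141, -0.001, 2.533]
ft_force: [0.7, -0.8, -1.2]
opening: 0.287
t 14.15 [ 449.2 -323.9    9. ] 145.14 tilt [ 3.141e+00 -1.000e-03] op 27.3 F [ 0.7 -0.8 -1.2]
-0.0032,-0.0010,0.0150,0.0008,0.7,
```

View pics/s10y.png

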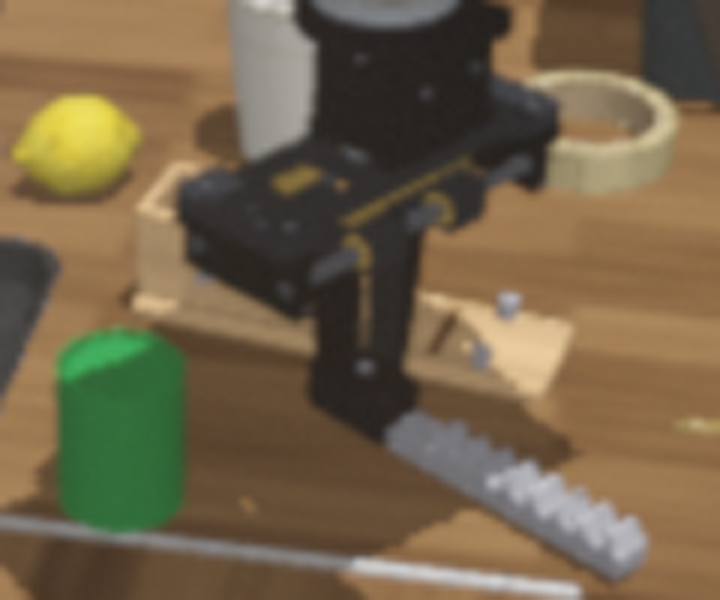

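```bash
python3 -m pendant '[0,0,0.004,0,0.7,0,0,0.004,0,0.7,0,0,0.003,0,0.7]';python3 -m pendant '[0,0,0.003,0,0.7,0,0,0.002,0,0.7]';python3 -m pendant '[0,0,0.002,0,0.7,0,0,0.001,0,0.7]'
```

```text
t: 14.58
eef_pos: [449.2, -324.1, 5.3]
tcp_rot: [3.142, 0.0, 2.533]
ft_force: [-0.7, 0.4, -2.0]
opening: 0.287
t: 14.82
eef_pos: [449.2, -324.2, 3.2]
tcp_rot: [3.142, 0.0, 2.533]
ft_force: [0.8, 0.0, -1.1]
opening: 0.284
t: 15.08
eef_pos: [449.2, -324.1, 2.3]
tcp_rot: [3.142, 0.0, 2.533]
ft_force: [-1.7, 0.7, 5.9]
opening: 0.29
```

Contact at TCP z 2.3, exactly where it was expected. Now I'll release and rise.

```bash
python3 -m pendant '[0,0,0,0,0.5,0,0,0,0,0.3,0,0,0,0,0.1,0,0,0,0,0,0,0,0,0,0,0,0,-0.03,0,0,0,0,-0.08,0,0,0,0,-0.12,0,0,0,0,-0.12,0,0]'
python3 - <<'E'
from h import *
b=snap('side','s11.png')
cv2.imwrite('pics/s11y.png',cv2.resize(b[130:230,300:420,::-1],None,fx=6,fy=6,interpolation=cv2.INTER_CUBIC))
b=snap('top','t11.png');cv2.imwrite('pics/t11y.png',cv2.resize(b[150:290,270:450,::-1],None,fx=4,fy=4))
for c in ('side','top'):
  for n in ('bar_handle','bar_grip'): print(c,n,[(np.round(d['xyz']).tolist(),round(d['confidence'],2)) for d in env.landmark_of(n,c)])
E
```

```text
t: 16.2
eef_pos: [449.0, -324.0, 144.3]
tcp_rot: [3.142, 0.0, 2.533]
ft_force: [-0.2, -0.8, -0.7]
opening: 0.5
side bar_handle [([448.0, -319.0, 10.0], 0.92), ([460.0, -407.0, 1.0], 0.18)]
side bar_grip [([382.0, -277.0, 8.0], 0.77)]
top bar_handle []
top bar_grip []
```

View pics/s11y.png

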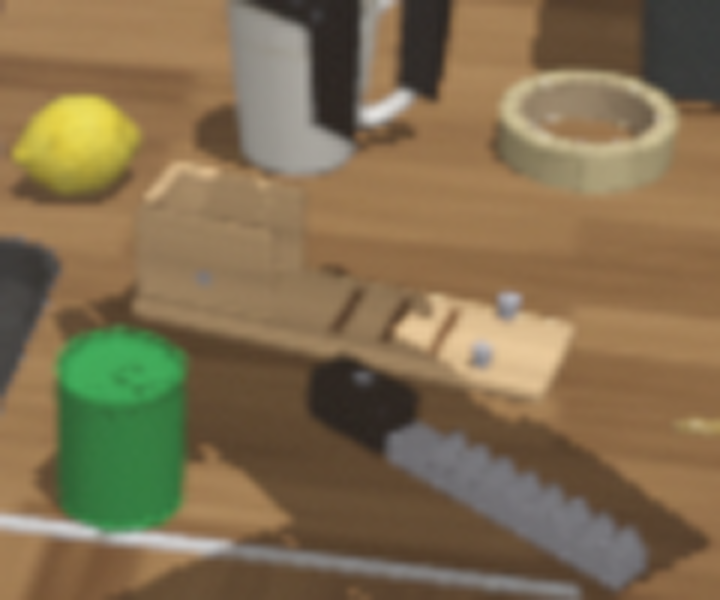

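View pics/t11y.png

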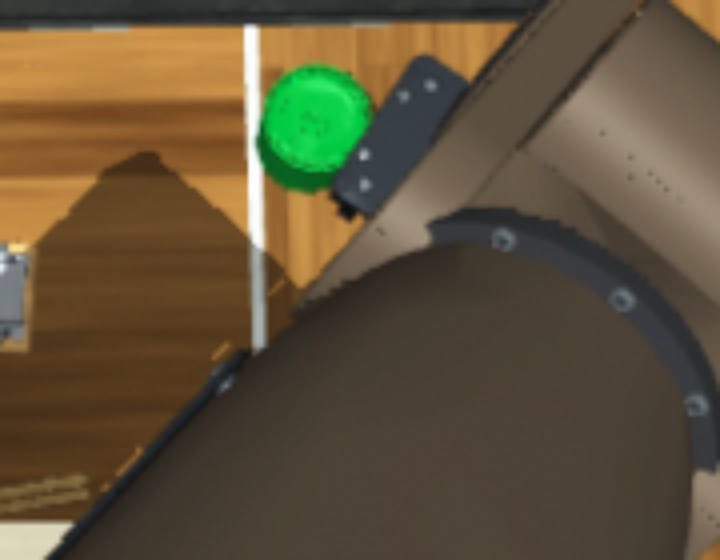

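Run:
```python
from fit import *
s=(300,130)
def px6(x,y): return ('side',np.array([(x+.5)/6-.5+300,(y+.5)/6-.5+130]))
# screw on handle top; nose bottom near corner; handle/bar junction
for nm,p in (('tcp',[449.2-2,-324+1.4,np.radians(145)]),):
    L=boxl(-25,25,-14,14,0,28)+boxl(25,158,-10,10,0,19)
    draw('pics/s11.png','side',p,L,'pics/o11.png',(300,130,420,230),6)
print(ray('side',*px6(362,377)[1],28.5))
```

```text
[ 449.08290019 -324.58980235   28.5       ]
```

View pics/o11.png

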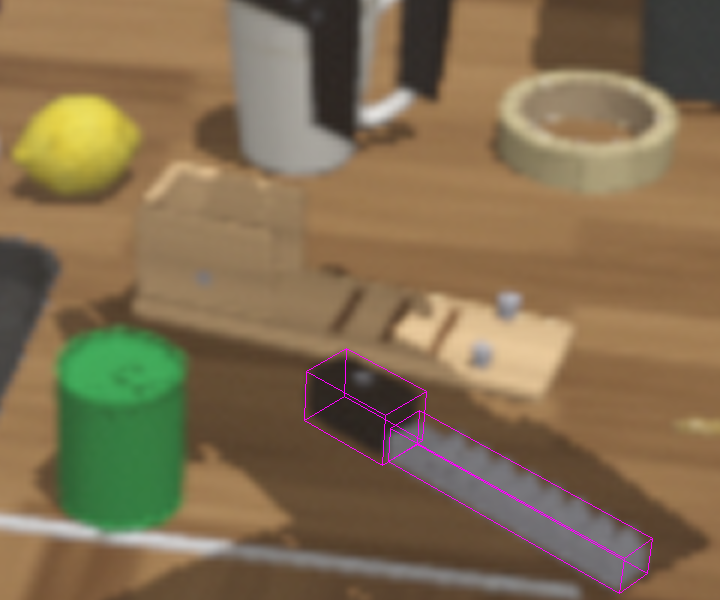

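The overlay fits: the handle is at about (447.5,-323) at yaw 145°, lying flat, teeth up and released. I'll go to the toothed part.

```bash
python3 -m pendant '[0.05,0,0.03,0,0,0.07,0,0.06,0,0,0.074,0,0.06,0,0,0,0,0.07,0,0,0,0,0.06,0,0,0,0,0.04,0,0,0,0,0.02,0,0,0,0,0.01,0,0,0,0,0,0,0]';python3 plan.py 0 1 385.2 -279.4 3 145
python3 - <<'E'
from h import *
b=snap('side','s12.png')
cv2.imwrite('pics/s12y.png',cv2.resize(b[130:230,300:420,::-1],None,fx=6,fy=6,interpolation=cv2.INTER_CUBIC))
E
```

```text
t: 17.62
eef_pos: [385.5, -279.7, 2.1]
tcp_rot: [3.141, -0.0, 2.533]
ft_force: [0.3, 0.2, 0.8]
opening: 0.501
t 17.625 [ 385.5 -279.7    2.1] 145.13 tilt [ 3.141 -0.   ] op 47.6 F [0.3 0.2 0.8]
0.0010,0.0002,-0.0023,0.0007,0,
```

View pics/s12y.png

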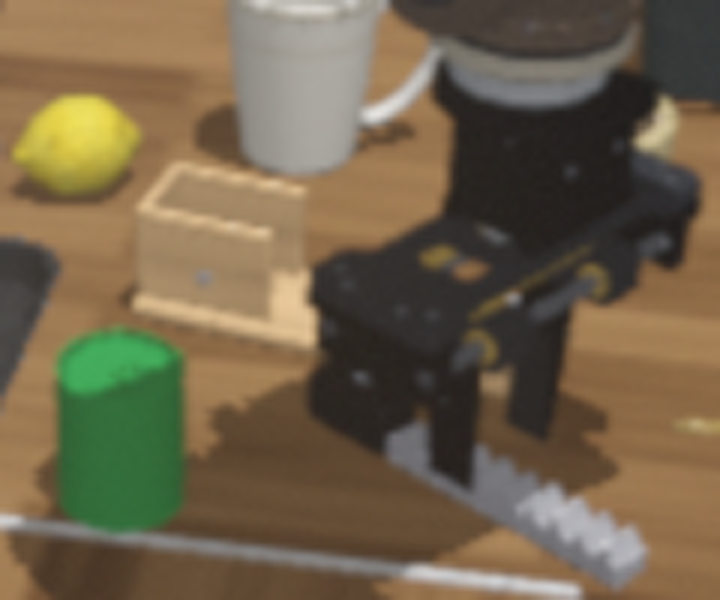

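The fingers straddle the toothed part at about (455,485) and (530,430). Closing.

```bash
python3 -m pendant '[0,0,-0.002,0,0.2,0,0,0,0,0.4,0,0,0,0,0.6,0,0,0,0,0.8,0,0,0,0,0.8,0,0,0,0,0.8]';python3 -m pendant '[0,0,-0.02,0,0.8,0,0,-0.05,0,0.8,0,0,-0.06,0,0.8,0,0,-0.06,0,0.8,0,0,0,0,0.8]'; python3 plan.py 0.8 8 455.4 -405.1 100 169.15
python3 - <<'E'
from h import *
b=snap('side','s13.png')
cv2.imwrite('pics/s13y.png',cv2.resize(b[110:230,300:420,::-1],None,fx=5,fy=5,interpolation=cv2.INTER_CUBIC))
E
```

```text
t: 18.42
eef_pos: [385.5, -279.7, 2.9]
tcp_rot: [3.142, -0.0, 2.533]
ft_force: [-0.3, 0.1, -0.1]
opening: 0.103
t: 19.05
eef_pos: [386.1, -280.3, 80.5]
tcp_rot: [-3.141, 0.003, 2.533]
ft_force: [0.3, 0.2, -0.0]
opening: 0.103
t 19.05 [ 386.1 -280.3   80.5] 145.13 tilt [-3.141e+00  3.000e-03] op 9.8 F [ 0.3  0.2 -0. ]
-0.0401,-0.0196,-0.0061,-0.0167,0.8,
-0.0390,-0.0217,-0.0061,-0.0167,0.8,
-0.0378,-0.0237,-0.0061,-0.0167,0.8,
-0.0365,-0.0257,-0.0061,-0.0167,0.8,
-0.0351,-0.0275,-0.0061,-0.0167,0.8,
-0.0336,-0.0293,-0.0061,-0.0167,0.8,
-0.0320,-0.0311,-0.0061,-0.0167,0.8,
-0.0304,-0.0327,-0.0061,-0.0167,0.8,
```

View pics/s13y.png

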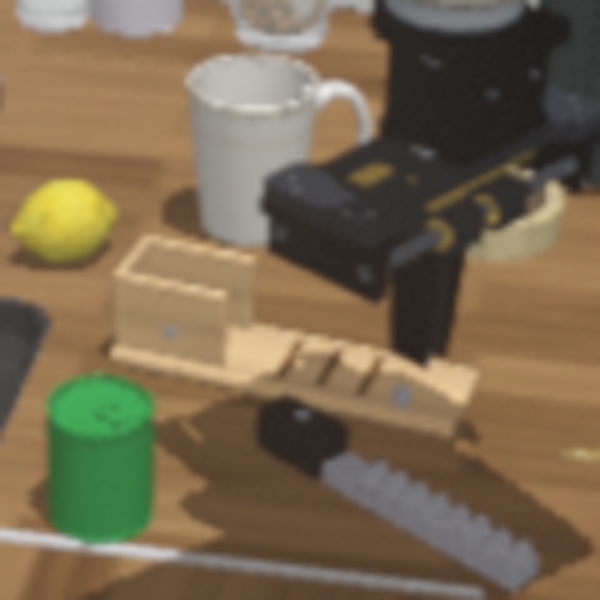

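The grasp missed: the fingers shut to 9.8 mm above the bar. That agrees with the earlier pictures, which showed the real tips higher than the reported TCP. I'll quantify that offset.

Run:
```python
from h import *
for dz in (0,10,15,20,25): print(dz,((proj('side',(386.1,-280.3,80.5+dz))+.5-[300,110])*5).round())
t=cv2.imread('pics/s13.png')[165:200,360:410];cv2.imwrite('pics/s13f.png',cv2.resize(t,None,fx=12,fy=12,interpolation=cv2.INTER_CUBIC))
print(env.grasp_offset)
for dz in (0,15,17,20): print(((proj('side',(386.1,-280.3,80.5+dz))+.5-[360,165])*12).round())
```

```text
0 [416. 392.]
10 [418. 376.]
15 [419. 368.]
20 [419. 359.]
25 [420. 351.]
18.8
[279. 280.]
[285. 222.]
[285. 214.]
[286. 202.]
```

View pics/s13f.png

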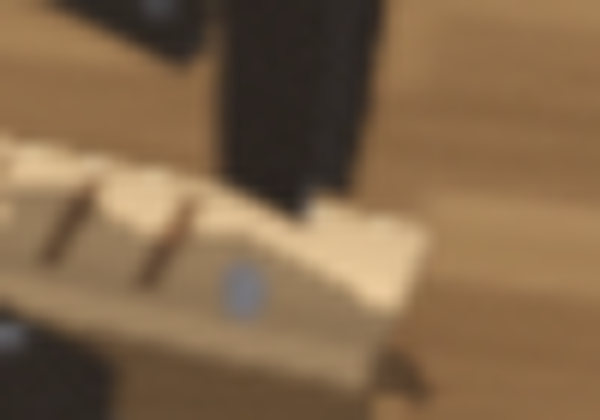

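The tips really sit about 17 mm above the reported TCP. I'll go down again to about −13 reported, carefully with force checks.

```bash
python3 -m pendant '[0,0,0,0,0,0,0,0,0,0,0,0,0.04,0,0,0,0,0.06,0,0,0,0,0.05,0,0,0,0,0.03,0,0,0,0,0.02,0,0,0,0,0.01,0,0]';python3 -m pendant '[0,0,0.008,0,0,0,0,0,0,0]';python3 -m pendant '[0,0,0.006,0,0,0,0,0,0,0]';python3 -m pendant '[0,0,0.005,0,0,0,0,0,0,0]'
python3 plan.py 0 1 385.2 -279.4 -13 145
python3 - <<'E'
from h import *
b=snap('side','s14.png')
cv2.imwrite('pics/s14y.png',cv2.resize(b[130:230,300:420,::-1],None,fx=6,fy=6,interpolation=cv2.INTER_CUBIC))
E
```

```text
t: 20.1
eef_pos: [385.5, -279.8, -5.4]
tcp_rot: [3.141, -0.0, 2.533]
ft_force: [1.0, -0.6, -0.4]
opening: 0.499
t: 20.35
eef_pos: [385.6, -279.8, -8.2]
tcp_rot: [3.142, 0.0, 2.533]
ft_force: [0.2, 0.4, -1.5]
opening: 0.502
t: 20.6
eef_pos: [385.5, -279.7, -10.7]
tcp_rot: [3.142, 0.0, 2.533]
ft_force: [-0.0, -0.3, -0.0]
opening: 0.499
t: 20.85
eef_pos: [385.5, -279.7, -12.8]
tcp_rot: [3.141, -0.0, 2.533]
ft_force: [-0.2, -1.3, -0.2]
opening: 0.503
t 20.85 [ 385.5 -279.7  -12.8] 145.13 tilt [ 3.141 -0.   ] op 47.8 F [-0.2 -1.3 -0.2]
0.0010,0.0002,0.0005,0.0007,0,
```

View pics/s14y.png

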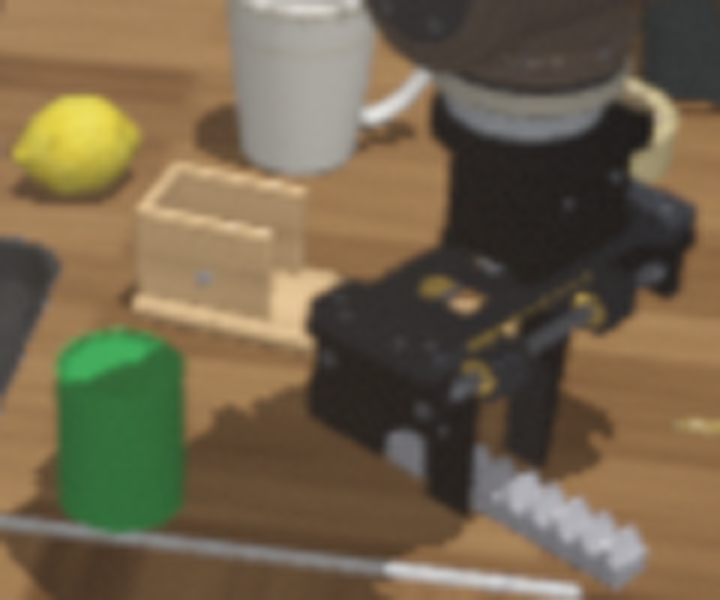

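There was no contact at −12.8, which confirms the offset. Closing.

```bash
python3 -m pendant '[0,0,0,0,0.2,0,0,0,0,0.4,0,0,0,0,0.6,0,0,0,0,0.8,0,0,0,0,0.8,0,0,0,0,0.8]';python3 -m pendant '[0,0,-0.02,0,0.8,0,0,-0.05,0,0.8,0,0,-0.06,0,0.8,0,0,-0.06,0,0.8,0,0,0,0,0.8]'; python3 plan.py 0.8 8 455.4 -405.1 90 169.15
python3 - <<'E'
from h import *
b=snap('side','s15.png')
cv2.imwrite('pics/s15y.png',cv2.resize(b[110:230,300:420,::-1],None,fx=5,fy=5,interpolation=cv2.INTER_CUBIC))
E
```

```text
t: 21.65
eef_pos: [385.6, -279.8, -12.7]
tcp_rot: [3.142, 0.0, 2.533]
ft_force: [-0.7, 0.3, 0.4]
opening: 0.206
t: 22.28
eef_pos: [386.1, -280.2, 64.8]
tcp_rot: [-3.141, 0.003, 2.533]
ft_force: [0.5, 0.1, -1.7]
opening: 0.206
t 22.275 [ 386.1 -280.2   64.8] 145.13 tilt [-3.141e+00  3.000e-03] op 19.5 F [ 0.5  0.1 -1.7]
-0.0401,-0.0196,-0.0079,-0.0167,0.8,
-0.0390,-0.0217,-0.0079,-0.0167,0.8,
-0.0378,-0.0237,-0.0079,-0.0167,0.8,
-0.0365,-0.0257,-0.0079,-0.0167,0.8,
-0.0351,-0.0275,-0.0079,-0.0167,0.8,
-0.0336,-0.0293,-0.0079,-0.0167,0.8,
-0.0320,-0.0311,-0.0079,-0.0167,0.8,
-0.0304,-0.0327,-0.0079,-0.0167,0.8,
```

View pics/s15y.png

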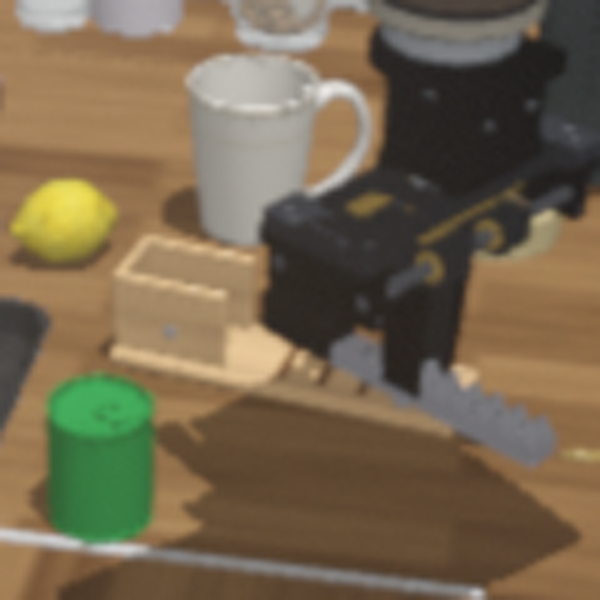

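Run:
```python
from h import *
t=cv2.imread('pics/t0.png')[150:240,430:550];cv2.imwrite('pics/mug.png',cv2.resize(t,None,fx=6,fy=6,interpolation=cv2.INTER_CUBIC))
# body footprint (180x75) overlay at z=90 for final pose
im=cv2.resize(cv2.imread('pics/t0.png'),None,fx=6,fy=6,interpolation=cv2.INTER_CUBIC)
c=np.array([455.4,-405.1]);y=np.radians(169.15);X=np.array([np.cos(y),np.sin(y)]);Y=np.array([np.sin(y),-np.cos(y)])
for z,col in ((75,(0,0,255)),(95,(255,0,255))):
    q=[c+a*37.5*X+b*90*Y for a,b in ((1,1),(1,-1),(-1,-1),(-1,1))]
    cv2.polylines(im,[np.array([(proj('top',(*p,z))+.5)*6 for p in q]).astype(np.int32)],True,col,2)
cv2.imwrite('pics/mug.png',im[150*6:250*6,420*6:550*6])
```

```text
(no output)
```

View pics/mug.png

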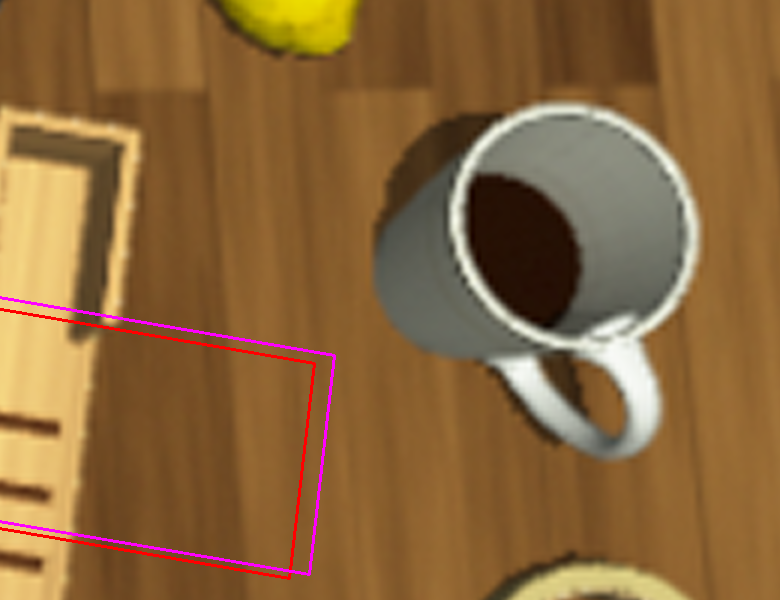

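The gripper body's footprint stays about 30 mm clear of the mug (mug edge at crop ~(375,260), footprint corner ~(330,355)). Carrying the bar to above the rest.

```bash
python3 -m pendant '[-0.04,-0.02,-0.008,-0.017,0.8,-0.039,-0.022,-0.008,-0.017,0.8,-0.038,-0.024,0,-0.017,0.8,-0.036,-0.026,0,-0.017,0.8,-0.035,-0.027,0,-0.017,0.8,-0.034,-0.029,0,-0.017,0.8,-0.032,-0.031,0,-0.016,0.8,-0.03,-0.033,0,-0.016,0.8,0,0,0,0,0.8,0,0,0,0,0.8]'; python3 plan.py 0.8 1 455.4 -405.1 70 169.15
python3 - <<'E'
from h import *
b=snap('side','s16.png')
cv2.imwrite('pics/s16y.png',cv2.resize(b[90:210,290:410,::-1],None,fx=5,fy=5,interpolation=cv2.INTER_CUBIC))
b=snap('top','t16.png')
cv2.imwrite('pics/t16y.png',cv2.resize(b[130:290,340:500,::-1],None,fx=3.7,fy=3.7,interpolation=cv2.INTER_CUBIC))
E
```

```text
t: 23.58
eef_pos: [454.2, -403.7, 68.8]
tcp_rot: [3.14, -0.002, 2.953]
ft_force: [-0.3, -0.1, -0.7]
opening: 0.203
t 23.575 [ 454.2 -403.7   68.8] 169.18 tilt [ 3.14e+00 -2.00e-03] op 19.3 F [-0.3 -0.1 -0.7]
-0.0036,-0.0030,-0.0031,0.0002,0.8,
```

View pics/s16y.png

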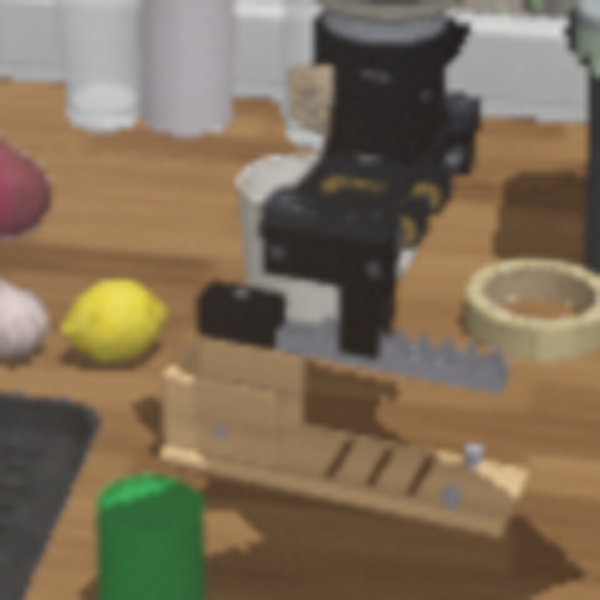

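View pics/t16y.png

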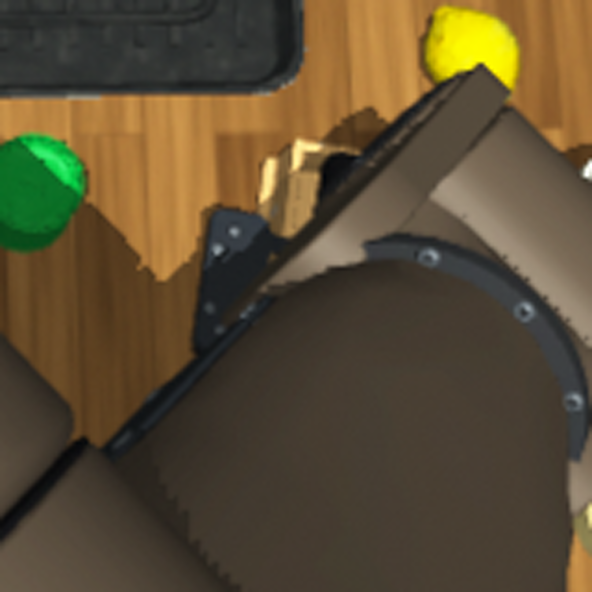

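Run:
```python
from fit import *
z=81.5
L=boxl(-25,25,-14,14,z,z+28)+boxl(25,158,-10,10,z,z+19)
for c,src,box,o in (('side','pics/s16.png',(290,90,410,210),'pics/o16.png'),('top','pics/t16.png',(340,130,460,250),'pics/o16t.png')):
    draw(src,c,[528.5,-417.9,np.radians(169.18)],L,o,box,5)
    q=[461.3,-406.2,np.radians(-10.85)]
    draw('pics/'+src[5:],c,q,boxl(37,103,-20,20,10,60),'pics/tmp.png',box,5)
a=cv2.imread('pics/tmp.png')
```

```text
(no output)
```

View pics/o16.png

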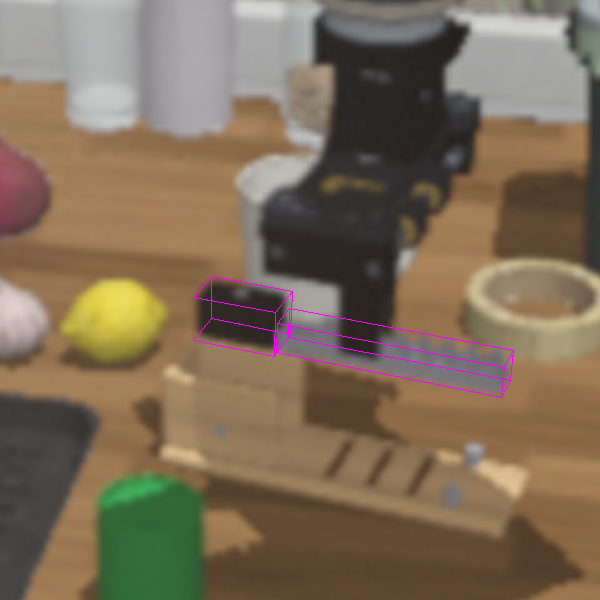

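View pics/o16t.png

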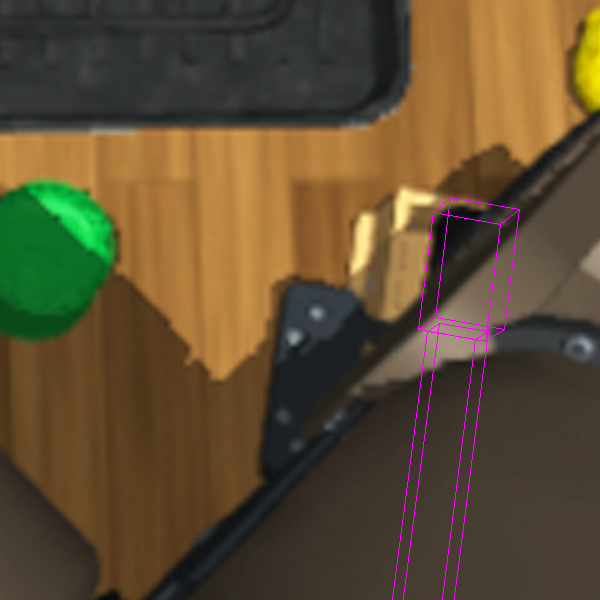

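The overlay puts the real bar about 3 mm short of the pocket's end along its length, and well centred sideways. I'll shift it 4 mm towards the pocket and lower to just above the walls to check.

```bash
python3 -m pendant '[-0.01,0,0.015,0,0.8,0,0,0.02,0,0.8,0,0,0.015,0,0.8,0,0,0,0,0.8]'; python3 plan.py 0.8 1 458 -404.5 -3 169.15
python3 - <<'E'
from h import *
b=snap('side','s17.png')
cv2.imwrite('pics/s17y.png',cv2.resize(b[100:200,300:400,::-1],None,fx=6,fy=6,interpolation=cv2.INTER_CUBIC))
b=snap('top','t17.png')
cv2.imwrite('pics/t17y.png',cv2.resize(b[150:230,380:460,::-1],None,fx=7,fy=7,interpolation=cv2.INTER_CUBIC))
E
```

```text
t: 24.18
eef_pos: [458.5, -405.0, 49.0]
tcp_rot: [3.141, -0.001, 2.954]
ft_force: [0.0, -1.2, -2.1]
opening: 0.206
t 24.175 [ 458.5 -405.    49. ] 169.24 tilt [ 3.141e+00 -1.000e-03] op 19.6 F [ 0.  -1.2 -2.1]
0.0015,0.0010,0.1299,0.0005,0.8,
```

View pics/s17y.png

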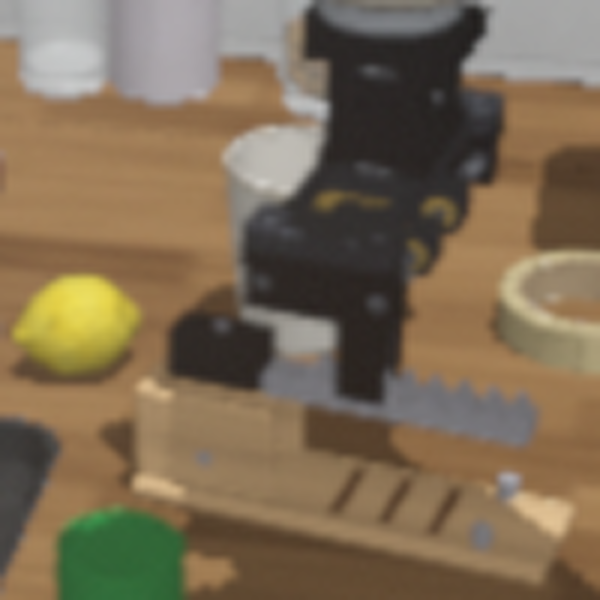

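View pics/t17y.png

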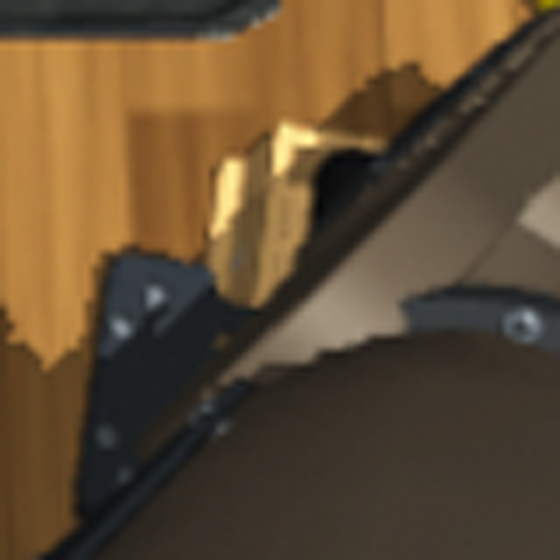

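Run:
```python
from fit import *
q=np.array([461.3,-406.2,np.radians(-10.85)])
im=cv2.resize(cv2.imread('pics/t17.png'),None,fx=10,fy=10,interpolation=cv2.INTER_CUBIC)
im2=cv2.resize(cv2.imread('pics/s17.png'),None,fx=10,fy=10,interpolation=cv2.INTER_CUBIC)
z=61.7
for L,col in ((boxl(45,95,-14,14,z,z+28)+boxl(-88,45,-10,10,z,z+19),(255,0,255)),(boxl(37,103,-20,20,10,60),(0,255,0))):
  for m,c in ((im,'top'),(im2,'side')):
    for a,b in L:
      p=[tuple(int(v) for v in (proj(c,W(q,l))+.5)*10) for l in (a,b)];cv2.line(m,p[0],p[1],col,1)
cv2.imwrite('pics/o17t.png',im[1550:2050,4000:4600]);cv2.imwrite('pics/o17s.png',cv2.resize(im2[1450:2000,3100:4000],None,fx=.8,fy=.8))
```

View pics/o17t.png

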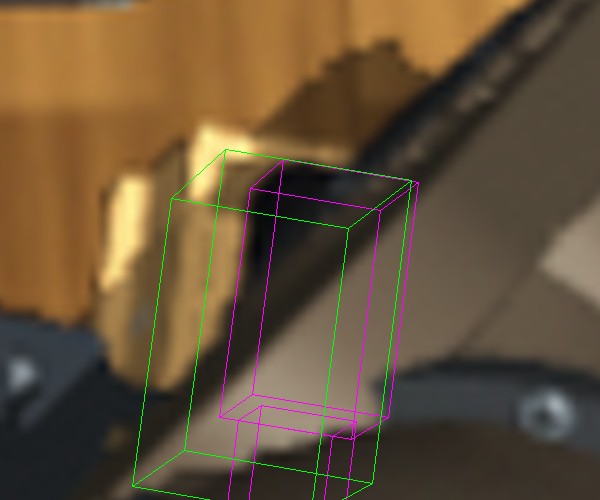

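View pics/o17s.png

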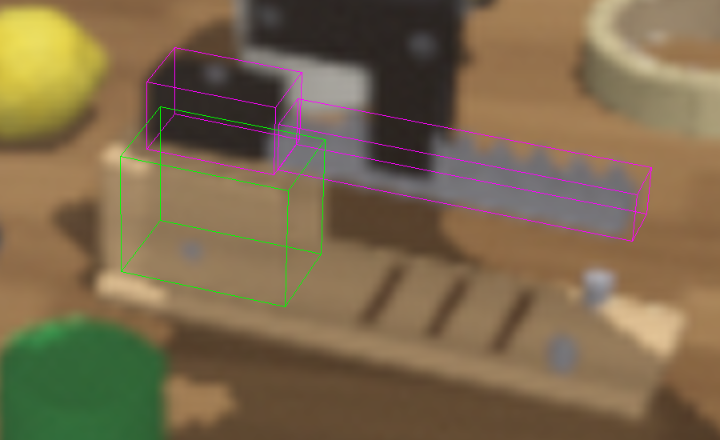

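The overlay of the intended pose matches the real bar to about 1 px in both views. I'll lower it, the last few millimetres in small steps.

```bash
python3 -m pendant '[0,0,0.02,0,0.8,0,0,0.025,0,0.8,0,0,0.025,0,0.8]'; python3 -m pendant '[0,0,0.02,0,0.8,0,0,0.015,0,0.8,0,0,0.006,0,0.8,0,0,0,0,0.8]'; python3 -m pendant '[0,0,0.005,0,0.8,0,0,0.003,0,0.8,0,0,0,0,0.8]'
```

```text
t: 24.65
eef_pos: [458.7, -405.2, 20.8]
tcp_rot: [3.141, -0.0, 2.954]
ft_force: [0.2, 0.3, -1.3]
opening: 0.204
t: 25.15
eef_pos: [458.8, -405.3, 5.2]
tcp_rot: [3.141, -0.0, 2.954]
ft_force: [0.1, -0.4, -0.2]
opening: 0.202
t: 25.52
eef_pos: [458.8, -405.2, 2.0]
tcp_rot: [3.141, -0.0, 2.954]
ft_force: [-0.0, 0.1, -0.1]
opening: 0.208
```

```bash
python3 -m pendant '[0,0,0.004,0,0.8,0,0,0.003,0,0.8,0,0,0,0,0.8]'; python3 -m pendant '[0,0,0.002,0,0.8,0,0,0.002,0,0.8]';python3 -m pendant '[0,0,0.001,0,0.8,0,0,0.001,0,0.8]'
```

```text
t: 25.9
eef_pos: [458.8, -405.2, -0.8]
tcp_rot: [3.141, -0.0, 2.954]
ft_force: [0.7, -0.4, -0.9]
opening: 0.203
t: 26.15
eef_pos: [458.8, -405.3, -2.4]
tcp_rot: [3.142, 0.0, 2.954]
ft_force: [-0.8, 0.4, -1.3]
opening: 0.204
t: 26.4
eef_pos: [458.8, -405.3, -2.7]
tcp_rot: [3.142, 0.0, 2.954]
ft_force: [-1.8, 2.3, 8.1]
opening: 0.202
```

Contact at −2.7, exactly as predicted, with 8 N. I'll release gently and rise.

```bash
python3 -m pendant '[0,0,0,0,0.55,0,0,0,0,0.4,0,0,0,0,0.2,0,0,0,0,0.1,0,0,0,0,0.1,0,0,-0.02,0,0.1,0,0,-0.08,0,0.1,0,0,-0.14,0,0.1,0,0,-0.14,0,0.1,0,0,0,0,0.1]'
python3 - <<'E'
from h import *
b=snap('side','s18.png')
cv2.imwrite('pics/s18y.png',cv2.resize(b[110:210,290:410,::-1],None,fx=6,fy=6,interpolation=cv2.INTER_CUBIC))
for n in ('bar_handle','bar_grip','rest_pocket'): print(n,[(np.round(d['xyz']).tolist(),round(d['confidence'],2)) for d in env.landmark_of(n,'side')])
E
```

```text
t: 27.65
eef_pos: [460.1, -406.6, 153.8]
tcp_rot: [-3.137, 0.006, 2.954]
ft_force: [0.7, -0.2, -1.3]
opening: 0.453
bar_handle [([535.0, -416.0, 22.0], 0.72)]
bar_grip [([458.0, -402.0, 18.0], 0.74)]
rest_pocket [([531.0, -419.0, 20.0], 0.76)]
```

View pics/s18y.png

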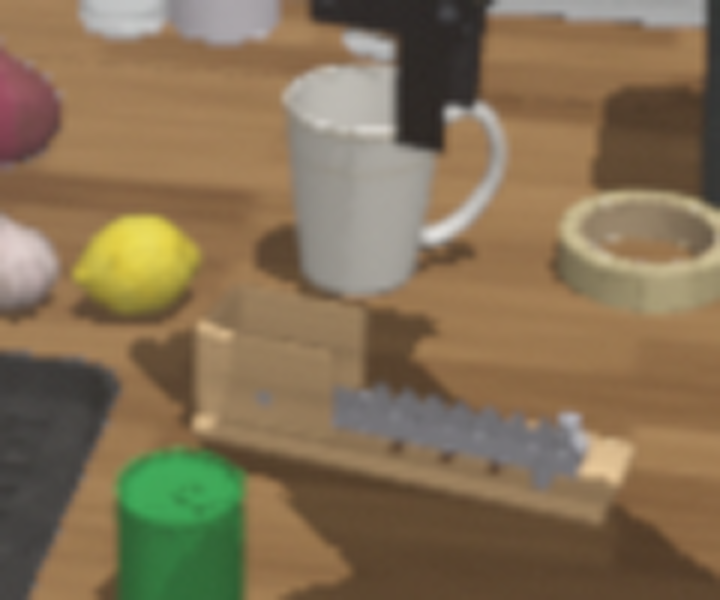

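The bar sits in the rest, teeth up, with the handle behind the pocket wall. I'll clear the arm for a top view check.

```bash
python3 -m pendant '[0,0,-0.08,0,0.1,0.02,0.08,-0.06,0,0.1,0.03,0.13,0,0,0.1,0.03,0.13,0,0,0.1,0.03,0.13,0,0,0.1,0.03,0.13,0,0,0.1,0.03,0.13,0,0,0.1,0.03,0.13,0,0,0.1,0,0.13,0,0,0.1,0,0,0,0,0.1]'
python3 - <<'E'
from h import *
b=snap('side','s19.png')
b=snap('top','t19.png')
cv2.imwrite('pics/t19y.png',cv2.resize(b[150:290,370:490,::-1],None,fx=4.2,fy=4.2,interpolation=cv2.INTER_CUBIC))
for n in ('bar_handle','bar_grip','tin_mid','shaker_mid'): print(n,[(np.round(d['xyz']).tolist(),round(d['confidence'],2)) for c in ('top','side') for d in env.landmark_of(n,c)])
E
```

```text
t: 29.1
eef_pos: [453.7, 1.4, 203.9]
tcp_rot: [3.141, -0.002, 2.958]
ft_force: [0.6, -0.1, 0.0]
opening: 0.45
bar_handle [([539.0, -420.0, 25.0], 0.69)]
bar_grip [([456.0, -402.0, 18.0], 0.72), ([454.0, -408.0, 17.0], 0.77)]
tin_mid [([550.0, -248.0, 41.0], 0.87), ([478.0, 56.0, 48.0], 0.93), ([551.0, -252.0, 36.0], 0.63)]
shaker_mid [([620.0, 81.0, 44.0], 0.46), ([614.0, 84.0, 44.0], 0.56)]
```

View pics/t19y.png

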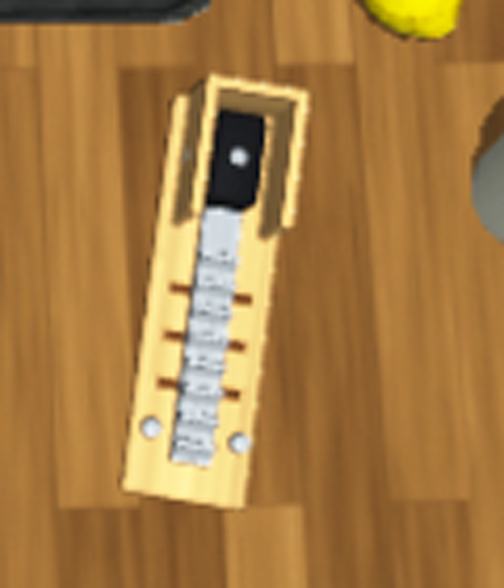

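View pics/s19.png

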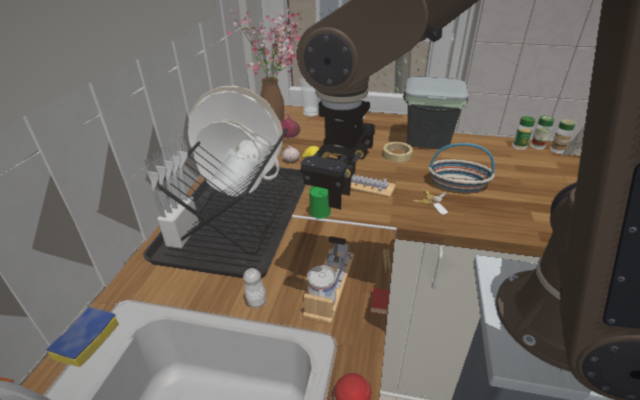

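The top crop shows the bar in the rest, handle at (237,160) fully between the walls and nose between the pins at (150,427) and (238,442). The tin at (478,56,48) and shaker at (614,84) haven't moved, and the arm is clear. Handing in.

```bash
python3 -c "
from cell import env; print(env.job_done())"
```

```text
the job is handed in; nothing more can be done
None
```

The job is done and handed in at about 29 s: the bar lies in the drying rest, teeth up, with its handle down between the high walls. I flipped the pawl up to about 1.35 rad by its knob and drew the bar straight out by its handle. I laid it flat on the bare worktop and let go, then took it by the toothed part and set it in the rest.

**Last checks:**
- The bar touched the rest's floor at the predicted height, with a contact force of about 8 N.
- The top view shows the handle between the pocket walls and the nose between the pins.
- The tin is still standing on the clamp, and the shaker and the green look-alike have not moved.
- The arm is clear of everything. The highest force at the readings I took was about 11 N.

**What disagreed or failed:**
- The fingertips are really about 17 mm higher than the reported TCP.
- Because of that, the first grasp of the toothed part closed above the bar. The bar did not move, and the second grasp, 15 mm lower, held.
- The network missed the handle in one top view on the worktop. Its other reports agreed with my overlays to within its stated few millimetres.

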